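Stand the cover-glass case on end

ROBOT

A 7-joint arm with a two-finger parallel gripper is mounted at the origin on a cart in front of the work surface, level with it; the furniture and walls round the work are solid. World frame = base frame: x ahead of the robot, y to its left, z up, the work surface at z = 0. Lengths are in m, angles in rad, forces in N, time in s.
With the tool pointing down it reaches from about 0.4 to 0.9 m from the base axis. Payload 5.5 kg.
Tool frame: the origin (TCP) lies between the finger pads; the fingertips stand 14 mm ahead of it and the grasp point (between the pads) lies 5 mm behind it; x points along the fingers, y is the direction in which the jaws open and shut, and the axes are right-handed (so a half turn about x gives the same grasp; the last joint's range is limited). The gripper opens to 92 mm and grips with 3 to 60 N. Pads are 19 mm wide; open, the fingers measure 130 mm over their backs; the gripper's body (75 mm by 190 mm) begins 47 mm behind the grasp point.
Start: joints at [1.398, 0.501, -0.427, 1.55, 0.221, 1.138, -0.21], TCP at [0.274, -0.589, 0.241] pointing down, gripper open.
Joint ranges: [-2.88, 2.88], [-0.31, 2.03], [-1.54, 1.56], [0.2, 2.42], [-1.41, 4.55], [0.19, 2.02], [-2.57, 2.57]. Speed limits (rad/s): [2.57, 2.57, 3.14, 3.14, 3.14, 3.14, 3.14].

INTERFACE

Orientations are given as a unit quaternion [w, x, y, z].
In Python, from rig import arm, cams, ticket gives the robot as it stands.
- The arm moves only by the tool carry_out, never from a script. Its argument "rows" is a list of rows, each an object of numbers: "tx", "ty", "tz": the shift along the tool's x, y, z each as a share of 100 cm, from -1 to 1; "ax", "ay", "az": the turn, a rotation vector about the tool's x, y, z each as a share of 90 degrees, from -1 to 1; "grip": the closure, from 0 (fully open) to 1 (shut). In form: [{"tx": .., "ty": .., "tz": .., "ax": .., "ay": .., "az": .., "grip": ..}, ...]. A call has 1 to 8 rows; each row is the pose to reach, as a shift and turn from the pose commanded when the call began, along the tool's axes at that moment; what a row does not reach only later rows make up. A row lasts 1/12 s, in which the tool goes at most 41.7 mm and 7.16 degrees, less where a joint would pass 70% of its speed; a pose out of reach is approached as far as the arm can. A call with a number of a shift or a turn outside -1 to 1 is refused whole. A call with a gripper value outside its range is refused whole. The fingers move at their own pace and stop on an object; the grip force is fixed at half the most. Time passes only in rows, so rows that repeat a pose let the fingers close. It gives the time, the measured TCP pose, the force and the opening at its end, in the units of the state.
- arm.get_state(): the state, without advancing time (a new reading comes with each control period).
- cams.capture(name): name is "side" or "top"; returns a dict with "color" (420x560x3 uint8, blue, green, red), "fovy" (degrees; the focal length in pixels is half the picture's height over the tangent of half this angle, whatever the lens; pixels are square), "cx", "cy" (the principal point, pixels), "pose" (4x4, takes a point from camera to world coordinates). Camera axes: x right, y down, z forward; pixel columns grow to the right and rows downward; lengths in m; the calibration is good to about 2 mm. A picture is of the moment at which its call begins. There is no depth.
- ticket.hand_in(): hands the job in, once; it reports no verdict.
The state is a dict: "clock": time; "q": joint angles; "joint_vel": joint speeds; "effort": joint torques, N m; "tool_pos": TCP position; "orientation": TCP orientation; "force": force on the tool from outside, world axes, zero at the start; "torque": the same for the moment, N m; "grip_width": finger opening in m.
Only numpy, scipy, OpenCV 4.12 (cv2) and the standard library are available. Lean on these libraries where they do the work, as an engineer would, in place of code of your own. Each camera call takes 0.05 s, during which the arm holds its last target.

TASK

The flat blue case with the white lid holds long cover glasses, which should be stored lying flat, so the case has to stand on end. Stand it upright on one of its small end faces (either end) in the middle of the cork mat, setting it down gently, and leave it standing there by itself. Leave the roll of tape, the flask and the phone where they are.

Things in the scene. Friction and masses are not known exactly. Their poses are not given: they have to be found in the camera images.
- case_center (a point): Centre of the flat plastic case (blue tray, white lid with a blank label; one rigid closed block), 116 mm long (own x) x 60 mm wide (own y: the way to grip it) x 30 mm thick (own z); about 0.2 kg. It starts lying flat on the worktop, own z up, centre 15 mm up. Its small end faces (60 x 30 mm) lie 58 mm from the centre along own +x and -x.
- mat_top (a point): Centre of the upper face of a square cork mat, 170 x 170 mm and 6 mm thick, fixed on the worktop; this point is 6 mm above the worktop; z is up, x and y run along its edges.
- case: The same case; this origin is the centre of its large underside (15 mm from its centre along own -z); same axes.
- mat: The same cork mat; this origin is the centre of its underside, on the worktop.
- tape_center (a point): Centre of a roll of cream paper tape lying flat, 104 mm across, 24 mm high; a bystander.
- flask_center (a point): Centre (38 mm up) of a small conical glass flask with pink contents, 51 mm across, 76 mm high, upright; a bystander. Just behind it stands a white water bath, 0.21 m high, its front at about x = 0.86, y = -0.1 to 0.24.
- mobile_center (a point): Centre of a black phone lying flat, 150 x 72 x 9 mm; a bystander.
Things that resemble listed ones, but are neither listed nor needed, are in the scene too. There is more than one size of the mat; the job needs the larger.

How it is judged:
By the outcome, as a careful person would: the job done as asked, in the order asked, and still so for the second after the job is handed in, with the robot touching nothing.
It also fails if it takes over 48 s, if anything falls off the work surface, if the arm or the gripper's body presses on something with over 40 N, if the wrist force passes 120 N, or if a joint passes its speed limit or range.

## Working session

There is one attempt and no reset: what is moved stays moved. The work goes in short steps, Python scripts to look and compute and a tool call to move; the robot and the scene stay as the last step left them, time stands still between calls to the robot, and variables do not carry over. Pictures are saved under pics/ and viewed, and the job is handed in when it is done.

Besides the shell and the picture viewer there is one more tool, called as name([rows], argument=value, ...), one row to a line, values as JSON. carry_out: Moves the arm, as the interface text tells. Shift numbers are shares of 100 cm and turn numbers shares of 90 degrees, none past 1 either way. Its arguments: {"type":"object","properties":{"rows":{"type":"array","items":{"type":"object","properties":{"tx":{"type":"number"},"ty":{"type":"number"},"tz":{"type":"number"},"ax":{"type":"number"},"ay":{"type":"number"},"az":{"type":"number"},"grip":{"type":"number"}}}}},"required":["rows"]}

```bash
ls; mkdir -p pics; python3 - <<'E'
from rig import arm,cams
import cv2
s=arm.get_state();print(s)
for n in("side","top"):
    c=cams.capture(n);cv2.imwrite(f"pics/{n}0.png",c["color"]);print(n,c["fovy"],c["cx"],c["cy"],c["pose"].round(4).tolist() if hasattr(c["pose"],'round') else c["pose"])
    print([k for k in c])
E
```

```text
pics
{'clock': 0.0, 'q': array([ 1.398147  ,  0.50184825, -0.42676274,  1.55144122,  0.22077227,
        1.13829434, -0.21031598]), 'joint_vel': array([ 0.00050997, -0.0012229 ,  0.00199391, -0.00066229,  0.00064941,
       -0.00030502,  0.0022949 ]), 'effort': array([ 5.94781814e-04, -5.66593874e+01, -5.81601709e+00, -2.79111958e+01,
       -6.86387205e-02,  3.06934153e-02,  1.52622833e-04]), 'tool_pos': array([ 0.27408532, -0.58864725,  0.23967921]), 'orientation': array([-0.15220275, -0.69026116, -0.15355586,  0.69050304]), 'force': array([ 0.10207464, -0.7161868 ,  0.39222238]), 'torque': array([-0.0015485 , -0.03804531, -0.03340171]), 'grip_width': 0.0917027318931902}
side 47.494889591693244 281.25184113847484 217.49207658336837 [[-0.9982, -0.0364, 0.0472, 0.5138], [-0.0576, 0.3842, -0.9214, 1.0228], [0.0154, -0.9225, -0.3857, 0.5198], [0.0, 0.0, 0.0, 1.0]]
['color', 'fovy', 'cx', 'cy', 'pose']
top 49.784798502566694 276.80368771970456 203.98287222688788 [[0.0415, -0.9741, 0.2222, 0.2452], [-0.9991, -0.0406, 0.0084, -0.0497], [0.0009, -0.2224, -0.975, 1.4052], [0.0, 0.0, 0.0, 1.0]]
['color', 'fovy', 'cx', 'cy', 'pose']
```

View pics/side0.png

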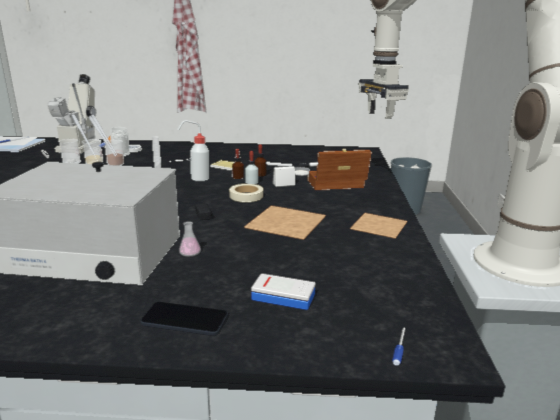

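View pics/top0.png

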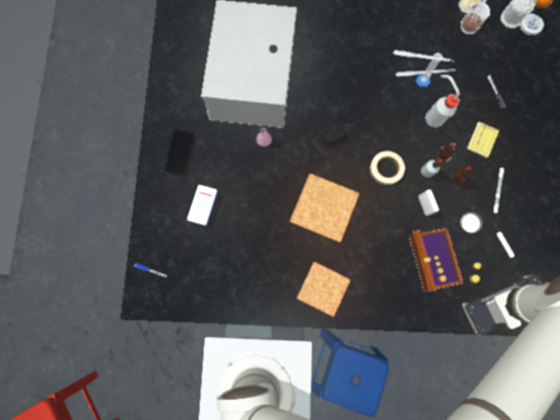

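Side view: the case is at (284,291), with a white lid, a blue tray and a red mark. The larger mat is at (287,221) and the smaller one at (379,225). Top view: the case is at (203,205), the large mat at (325,208), the small mat at (324,289). The other white box, at (429,203) top, has no blue tray. Next I'll measure both and check them in a crop.

```bash
cat > h.py <<'E'
import numpy as np,cv2
def cast(c,px,z):
    px=np.atleast_2d(px).astype(float);f=c["color"].shape[0]/2/np.tan(np.radians(c["fovy"])/2)
    P=np.array(c["pose"]);d=np.c_[(px[:,0]-c["cx"])/f,(px[:,1]-c["cy"])/f,np.ones(len(px))]@P[:3,:3].T
    o=P[:3,3];return o+d*((z-o[2])/d[:,2])[:,None]
def proj(c,p):
    P=np.array(c["pose"]);f=c["color"].shape[0]/2/np.tan(np.radians(c["fovy"])/2)
    q=(np.atleast_2d(p)-P[:3,3])@P[:3,:3];return q[:,:2]/q[:,2:]*f+[c["cx"],c["cy"]]
def blob(mask,pt):
    n,l,st,ce=cv2.connectedComponentsWithStats(mask.astype(np.uint8));
    ys,xs=np.nonzero(mask);i=np.argmin((xs-pt[0])**2+(ys-pt[1])**2)
    return l==l[ys[i],xs[i]]
def rect(c,m,z):
    ct=max(cv2.findContours(m.astype(np.uint8),cv2.RETR_EXTERNAL,cv2.CHAIN_APPROX_NONE)[0],key=cv2.contourArea)[:,0]
    w=cast(c,ct,z);r=cv2.minAreaRect((w[:,:2]*1000).astype(np.float32))
    return r,cv2.boxPoints(r)
E
python3 - <<'E'
from rig import arm,cams
from h import *
for n,pc,pm,ps in(("top",(203,205),(325,208),(324,289)),("side",(284,288),(287,221),(379,225))):
    c=cams.capture(n);im=c["color"].astype(int);b,g,r=im[...,0],im[...,1],im[...,2]
    hsv=cv2.cvtColor(c["color"],cv2.COLOR_BGR2HSV).astype(int)
    cork=(hsv[...,0]<25)&(hsv[...,1]>70)&(hsv[...,2]>130)
    for p in(pm,ps): print(n,"mat",rect(c,blob(cork,p),.006))
    white=(b>150)&(g>150)&(r>150)
    wm=cv2.morphologyEx(blob(white,pc).astype(np.uint8),cv2.MORPH_CLOSE,np.ones((7,7)))
    print(n,"lid",rect(c,wm,.03))
    red=(r>150)&(g<120)&(b<120)
    m=blob(red,pc);print("red",np.argwhere(m).mean(0)[::-1])
    # outline white or blue
    blue=(b>90)&(b-r>50)
    cc=blob(white|blue|(blob(red,pc)),pc);print(n,"all",rect(c,cc,.03 if n=="top" else 0.015))
    if n=="top":
        mt=blob((r>150)&(b>100)&(hsv[...,1]<110),(374,168));
        print("tape",rect(c,mt,.024)[0])
    x,y=pc;cv2.imwrite(f"pics/{n}case.png",cv2.resize(c["color"][y-50:y+50,x-60:x+60],None,fx=6,fy=6,interpolation=cv2.INTER_NEAREST))
E
```

```text
top mat (((561.1771850585938, -188.64300537109375), (173.8865203857422, 174.38560485839844), 69.62122344970703), array([[ 449.16586, -239.78188],
       [ 612.63684, -300.50726],
       [ 673.1885 , -137.50414],
       [ 509.71753,  -76.77875]], dtype=float32))
top mat (((306.909912109375, -190.0009307861328), (127.05307006835938, 125.12730407714844), 66.1843490600586), array([[ 224.02188, -222.85524],
       [ 338.49454, -273.38104],
       [ 389.79794, -157.14662],
       [ 275.3253 , -106.62082]], dtype=float32))
top lid (((547.8308715820312, 195.75511169433594), (62.924652099609375, 119.73100280761719), 76.57801055908203), array([[482.29742, 179.04817],
       [598.7582 , 151.25606],
       [613.3643 , 212.46205],
       [496.90356, 240.25417]], dtype=float32))
red [290. 219.]
top all (((547.8308715820312, 195.75511169433594), (62.924652099609375, 119.73100280761719), 76.57801055908203), array([[482.29742, 179.04817],
       [598.7582 , 151.25606],
       [613.3643 , 212.46205],
       [496.90356, 240.25417]], dtype=float32))
tape ((695.6802978515625, -384.7048034667969), (105.68
[... 417 characters left out ...]
822631836), array([[ 227.72917, -215.63098],
       [ 340.2835 , -265.28888],
       [ 392.0432 , -147.97055],
       [ 279.4889 ,  -98.31265]], dtype=float32))
side lid (((550.5508422851562, 203.30767822265625), (69.77008819580078, 116.42107391357422), 76.52841186523438), array([[485.815  , 182.94339],
       [599.0328 , 155.82156],
       [615.2867 , 223.67197],
       [502.0689 , 250.7938 ]], dtype=float32))
red [266.57142857 281.07142857]
side all (((551.4281616210938, 195.06752014160156), (104.7506103515625, 128.20745849609375), 76.62337493896484), array([[476.94647, 158.9436 ],
       [601.6757 , 129.28268],
       [625.90985, 231.19144],
       [501.1806 , 260.85236]], dtype=float32))
```

View pics/sidecase.png

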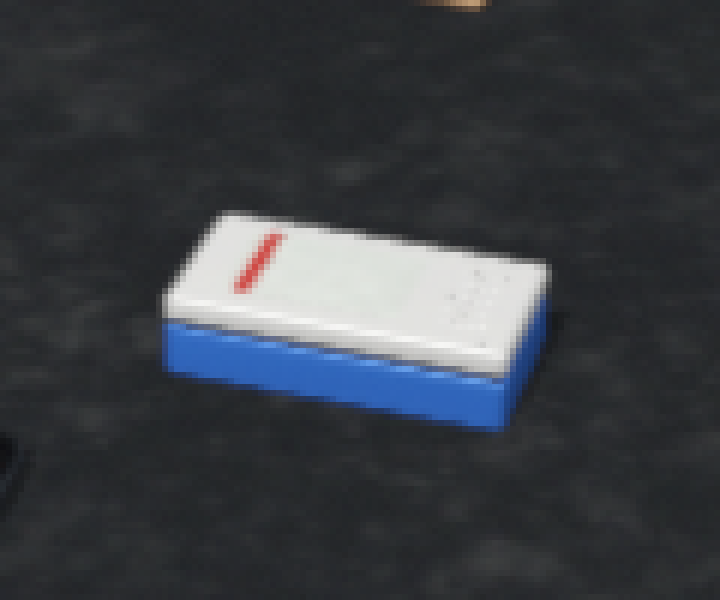

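View pics/topcase.png

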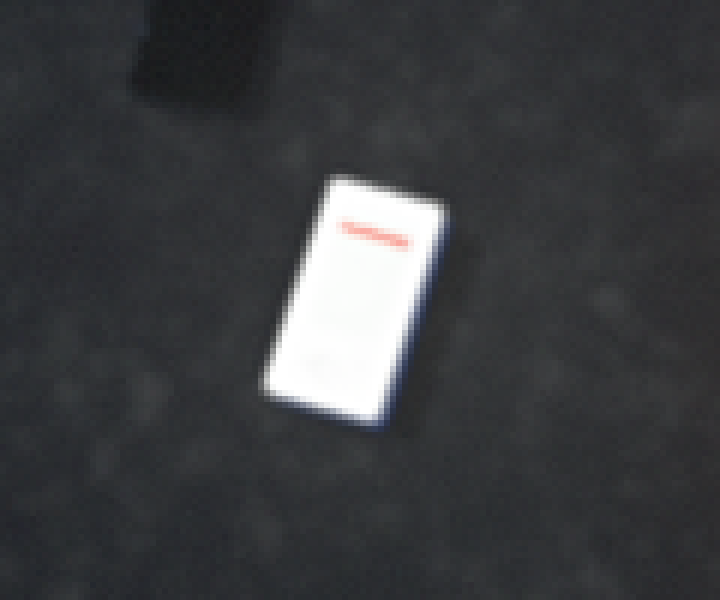

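The crops confirm the case: one white lid with a red mark and a blank label on a blue tray. Its centre is about (0.548, 0.198), with the long axis at azimuth about -13.4°. The large mat is about (0.561, -0.187), at -20.4°. The measured sizes, 120x63 and 174x174 mm, fit the given ones allowing for pixel bleed. Next I'll work out the move that lifts the arm and brings it over the case with the jaws aligned.

```bash
cat >> h.py <<'E'
from scipy.spatial.transform import Rotation as Ro
def q2R(q): return Ro.from_quat([q[1],q[2],q[3],q[0]])
def tool(az,tilt,flip=1):
    """tool x dir: tilt (deg) from straight down, toward azimuth az(deg). jaw axis horizontal perpendicular to az."""
    a,t=np.radians(az),np.radians(tilt)
    x=np.array([np.sin(t)*np.cos(a),np.sin(t)*np.sin(a),-np.cos(t)]);y=flip*np.array([-np.sin(a),np.cos(a),0])
    return Ro.from_matrix(np.c_[x,y,np.cross(x,y)])
def delta(p0,R0,p,R):
    sh=R0.inv().apply(np.array(p)-p0); rv=(R0.inv()*R).as_rotvec()/(np.pi/2)
    return sh.round(4),rv.round(4)
E
python3 - <<'E'
from rig import arm
from h import *
s=arm.get_state();R0=q2R(s["orientation"]);print(R0.as_matrix().round(3))
for f in(1,-1): print(delta(s["tool_pos"],R0,[.548,.198,.28],tool(-13.4,0,f)))
E
```

```text
[[-0.001  0.422 -0.907]
 [ 0.001 -0.907 -0.422]
 [-1.    -0.001  0.   ]]
(array([-0.0392, -0.5978, -0.5804]), array([-1.5737e+00, -1.0000e-03,  3.0000e-04]))
(array([-0.0392, -0.5978, -0.5804]), array([4.263e-01, 3.000e-04, 8.000e-04]))
```

carry_out([
  {"tx": -0.04, "ty": 0, "tz": 0},
  {"tx": -0.06, "ty": -0.03, "tz": -0.03, "ax": 0.05},
  {"tx": -0.06, "ty": -0.06, "tz": -0.06, "ax": 0.1},
  {"tx": -0.06, "ty": -0.09, "tz": -0.09, "ax": 0.15},
  {"tx": -0.06, "ty": -0.12, "tz": -0.12, "ax": 0.2},
  {"tx": -0.06, "ty": -0.15, "tz": -0.15, "ax": 0.25},
  {"tx": -0.06, "ty": -0.18, "tz": -0.18, "ax": 0.3},
  {"tx": -0.06, "ty": -0.2, "tz": -0.2, "ax": 0.35},
])

```text
schema error: expected keys tx, ty, tz, ax, ay, az, grip
```

```bash
cat > log.py <<'E'
import json
from rig import arm
from h import *
s=arm.get_state();open("states.jsonl","a").write(json.dumps([s["q"].tolist(),s["tool_pos"].tolist(),s["orientation"].tolist()])+"\n")
R0=q2R(s["orientation"])
print("t",round(s["clock"],2),"q",s["q"].round(3),"p",s["tool_pos"].round(4),"F",s["force"].round(1),"g",round(s["grip_width"],4))
E
python3 - <<'E'
from log import *
import json
open("states.jsonl","a").write(json.dumps([[1.398147  ,  0.50184825, -0.42676274,  1.55144122,  0.22077227,1.13829434, -0.21031598],[0.27408532, -0.58864725,  0.23967921],[-0.15220275, -0.69026116, -0.15355586,  0.69050304]])+"\n")
print(delta(s["tool_pos"],R0,[.548,.198,.28],tool(-13.4,0,-1)))
E
```

```text
t 0.2 q [ 1.398  0.502 -0.427  1.551  0.221  1.138 -0.21 ] p [ 0.2742 -0.5889  0.2401] F [-0.  -0.1  0.7] g 0.0918
(array([-0.0392, -0.5978, -0.5804]), array([4.263e-01, 3.000e-04, 8.000e-04]))
```

carry_out([
  {"tx": -0.04, "ty": 0, "tz": 0, "ax": 0, "ay": 0, "az": 0, "grip": 0},
  {"tx": -0.06, "ty": -0.03, "tz": -0.03, "ax": 0.05, "ay": 0, "az": 0, "grip": 0},
  {"tx": -0.06, "ty": -0.06, "tz": -0.06, "ax": 0.1, "ay": 0, "az": 0, "grip": 0},
  {"tx": -0.06, "ty": -0.09, "tz": -0.09, "ax": 0.15, "ay": 0, "az": 0, "grip": 0},
  {"tx": -0.06, "ty": -0.12, "tz": -0.12, "ax": 0.2, "ay": 0, "az": 0, "grip": 0},
  {"tx": -0.06, "ty": -0.15, "tz": -0.15, "ax": 0.25, "ay": 0, "az": 0, "grip": 0},
  {"tx": -0.06, "ty": -0.18, "tz": -0.18, "ax": 0.3, "ay": 0, "az": 0, "grip": 0},
  {"tx": -0.06, "ty": -0.2, "tz": -0.2, "ax": 0.35, "ay": 0, "az": 0, "grip": 0},
])

```text
clock: 0.87
tool_pos: [0.3718, -0.3206, 0.3008]
orientation: [-0.041, 0.706, -0.041, -0.706]
force: [0.1, 0.3, 0.3]
grip_width: 0.092
```

```bash
python3 - <<'E'
from log import *
print(delta(s["tool_pos"],R0,[.548,.198,.28],tool(-13.4,0,-1)))
E
```

```text
t 0.87 q [ 1.114  0.153 -0.505  1.865  0.081  1.144 -1.106] p [ 0.3718 -0.3206  0.3008] F [0.1 0.3 0.3] g 0.092
(array([ 0.0208, -0.5356, -0.1146]), array([ 0.0746, -0.    , -0.0001]))
```

carry_out([
  {"tx": 0, "ty": -0.04, "tz": -0.008, "ax": 0.01, "ay": 0, "az": 0, "grip": 0},
  {"tx": 0, "ty": -0.08, "tz": -0.017, "ax": 0.02, "ay": 0, "az": 0, "grip": 0},
  {"tx": 0, "ty": -0.12, "tz": -0.025, "ax": 0.03, "ay": 0, "az": 0, "grip": 0},
  {"tx": 0, "ty": -0.16, "tz": -0.034, "ax": 0.04, "ay": 0, "az": 0, "grip": 0},
  {"tx": 0, "ty": -0.2, "tz": -0.042, "ax": 0.05, "ay": 0, "az": 0, "grip": 0},
  {"tx": 0, "ty": -0.24, "tz": -0.05, "ax": 0.06, "ay": 0, "az": 0, "grip": 0},
  {"tx": 0, "ty": -0.28, "tz": -0.06, "ax": 0.07, "ay": 0, "az": 0, "grip": 0},
  {"tx": 0, "ty": -0.32, "tz": -0.07, "ax": 0.075, "ay": 0, "az": 0, "grip": 0},
])

```text
clock: 1.53
tool_pos: [0.4773, -0.0117, 0.301]
orientation: [-0.082, 0.703, -0.083, -0.702]
force: [1.0, -0.0, -0.2]
grip_width: 0.0917
```

```bash
python3 - <<'E'
from log import *
print(delta(s["tool_pos"],R0,[.548,.198,.28],tool(-13.4,0,-1)))
E
cat > fk.py <<'E'
import numpy as np,json
from h import *
from scipy.optimize import least_squares
D=[json.loads(l) for l in open("states.jsonl")]
def fk(v,q):
    # v: a, base xyz(3) , link offsets (x,z) after joints 2,4,6 ; tool rot fixed by Rt rotvec
    R=Ro.from_euler('z',v[0]);p=np.array([0,0,v[1]])
    ax='zyzyzyz'
    for i in range(7):
        R=R*Ro.from_euler(ax[i],SG[i]*q[i])
        p=p+R.apply(OFF(v)[i])
    return p,R*Ro.from_rotvec(v[-3:])
def OFF(v): return [np.array([v[2],0,0]),np.zeros(3),np.array([v[3],0,v[4]]),np.array([v[5],0,0]),np.array([0,0,v[6]]),np.array([v[7],0,0]),np.array([0,0,v[8]])]
SG=[1]*7
E
python3 - <<'E'
import fk,itertools
from fk import *
best=[]
D=fk.D
for sg in itertools.product([1,-1],repeat=5):
    s=[1,1,sg[0],sg[1],sg[2],sg[3],sg[4]]
    fk.SG=s
    for a0 in(-2,0,2):
      for rt in([0,-1.57,0],[1.2,-1.2,1.2],[-2.2,0,2.2],[0,1.57,0]):
        def ori(w):
            r=[]
            for q,p,o in D:
                R=Ro.from_euler('z',w[0])
                for i in range(7): R=R*Ro.from_euler('zyzyzyz'[i],s[i]*q[i])
                r+=list((q2R(o).inv()*R*Ro.from_rotvec(w[1:])).as_rotvec())
            return r
        z=least_squares(ori,[a0]+rt,max_nfev=30)
        best.append((z.cost,s,z.x.round(3).tolist()))
best.sort(key=lambda b:b[0])
for b in best[:8]:print(b)
E
```

```text
t 1.53 q [ 0.679  0.155 -0.778  1.888  0.12   1.145 -1.947] p [ 0.4773 -0.0117  0.301 ] F [ 1.  -0.  -0.2] g 0.0917
(array([ 0.0209, -0.2204, -0.0203]), array([ 0.0005, -0.0006, -0.0005]))Traceback (most recent call last):
  File "<stdin>", line 4, in <module>
AttributeError: 'function' object has no attribute 'D'
```

```bash
python3 - <<'E'
import fk as F,itertools
from fk import *
best=[];D=F.D
for s1 in(1,-1):
 for sg in itertools.product([1,-1],repeat=4):
    s=[s1,1,s1*sg[0],sg[1],s1*sg[2],sg[3],1]
    for s7 in(1,-1):
     s[6]=s7
     for a0 in(-2,0,2):
      for rt in([0,-1.57,0],[1.2,-1.2,1.2],[-2.2,0,2.2],[0,1.57,0]):
        def ori(w):
            r=[]
            for q,p,o in D:
                R=Ro.from_euler('z',w[0])
                for i in range(7): R=R*Ro.from_euler('zyzyzyz'[i],s[i]*q[i])
                r+=list((q2R(o).inv()*R*Ro.from_rotvec(w[1:])).as_rotvec())
            return r
        z=least_squares(ori,[a0]+rt,max_nfev=30)
        best.append((z.cost,list(s),z.x.round(3).tolist()))
best.sort(key=lambda b:b[0])
for b in best[:8]:print(b)
E
```

```text
(np.float64(8.524503021282347e-18), [-1, 1, -1, 1, -1, 1, -1], [0.0, 1.209, -1.209, 1.209])
(np.float64(8.524503081440804e-18), [-1, 1, -1, 1, -1, 1, -1], [0.0, 1.209, -1.209, 1.209])
(np.float64(8.524503272281783e-18), [-1, 1, -1, 1, -1, 1, -1], [0.0, -2.418, 2.418, -2.418])
(np.float64(8.524503582456244e-18), [-1, 1, -1, 1, -1, 1, -1], [0.0, -2.418, 2.418, -2.418])
(np.float64(8.529694064279195e-18), [-1, 1, -1, 1, -1, 1, -1], [0.0, 1.209, -1.209, 1.209])
(np.float64(8.531453426938079e-18), [-1, 1, -1, 1, -1, 1, -1], [0.0, 1.209, -1.209, 1.209])
(np.float64(8.679700543582741e-18), [-1, 1, -1, 1, -1, 1, -1], [0.0, 1.209, -1.209, 1.209])
(np.float64(1.2954831193280504e-17), [-1, 1, -1, 1, -1, 1, -1], [0.0, 1.209, -1.209, 1.209])
```

```bash
cat > kin.py <<'E'
import numpy as np,json
from h import *
S=[-1,1,-1,1,-1,1,-1];RT=Ro.from_rotvec(2*np.pi/3/np.sqrt(3)*np.array([1,-1,1]))
D=[json.loads(l) for l in open("states.jsonl")]
def frames(q):
    R=Ro.identity();L=[]
    for i in range(7): R=R*Ro.from_euler('zyzyzyz'[i],S[i]*q[i]);L.append(R)
    return L
# columns: h, R1x?, R3z(upper), R3x/R4x elbow, R5z(forearm), R6x, R7z(tool)
TERMS=[(0,2,),(2,2),(2,0),(3,0),(4,2),(5,0),(6,2)]
def cols(q):
    L=frames(q);C=[np.array([0,0,1.])]
    for i,a in TERMS[1:]: C.append(L[i].as_matrix()[:,a])
    return np.array(C).T
E
python3 - <<'E'
from kin import *
A=np.vstack([cols(d[0]) for d in D]);b=np.concatenate([d[1] for d in D])
x,res,rk,sv=np.linalg.lstsq(A,b,rcond=None);print(x.round(4),rk,sv.round(3),(A@x-b).round(5)) 
A2=np.delete(A,[2,3],1);x,res,rk,sv=np.linalg.lstsq(A2,b,rcond=None);print(x.round(4),sv.round(3),np.abs(A2@x-b).max())
A2=np.delete(A,[2,3,5],1);x,res,rk,sv=np.linalg.lstsq(A2,b,rcond=None);print(x.round(4),sv.round(3),np.abs(A2@x-b).max())
E
```

```text
[ 1.3938  0.4893  0.181  -0.1426 -9.5052 -8.8369  5.6138] 7 [3.977e+00 3.452e+00 3.920e-01 2.690e-01 1.960e-01 1.000e-03 1.000e-03] [-0.00128 -0.00101 -0.00069 -0.00136 -0.00052 -0.00019  0.00633  0.00806
  0.00474 -0.00034 -0.00113 -0.00386]
[15.4912  0.6193 -0.9009 -1.2167 16.1731] [3.505e+00 2.751e+00 3.830e-01 5.000e-03 1.000e-03] 0.016825012253298965
[13.7859  0.6156  0.4373 13.9074] [3.502e+00 1.898e+00 3.660e-01 1.000e-03] 0.016793660673078914
```

carry_out([
  {"tx": 0, "ty": -0.04, "tz": -0.004, "ax": 0, "ay": 0, "az": 0, "grip": 0},
  {"tx": 0, "ty": -0.08, "tz": -0.008, "ax": 0, "ay": 0.07, "az": 0, "grip": 0},
  {"tx": 0, "ty": -0.12, "tz": -0.012, "ax": 0, "ay": 0.14, "az": 0, "grip": 0},
  {"tx": 0, "ty": -0.14, "tz": -0.014, "ax": 0, "ay": 0.21, "az": 0, "grip": 0},
  {"tx": 0, "ty": -0.14, "tz": -0.014, "ax": 0, "ay": 0.28, "az": 0, "grip": 0},
])

```text
clock: 1.95
tool_pos: [0.5241, 0.1269, 0.3022]
orientation: [-0.062, 0.841, -0.092, -0.53]
force: [0.1, -0.9, -0.7]
grip_width: 0.0918
```

```bash
python3 -c "
from log import *
print(R0.as_matrix()[:,0])"
```

```text
t 1.95 q [ 0.397  0.031 -0.864  2.071  0.446  0.741 -2.541] p [0.5241 0.1269 0.3022] F [ 0.1 -0.9 -0.7] g 0.0918
[ 0.42218902 -0.0896173  -0.90206717]
```

carry_out([
  {"tx": 0, "ty": 0, "tz": 0, "ax": 0.07, "ay": -0.07, "az": 0.07, "grip": 0},
  {"tx": 0, "ty": 0, "tz": 0, "ax": 0.12, "ay": -0.12, "az": 0.12, "grip": 0},
  {"tx": 0, "ty": 0, "tz": 0, "ax": 0.16, "ay": -0.16, "az": 0.16, "grip": 0},
  {"tx": 0, "ty": 0, "tz": 0, "ax": 0.2, "ay": -0.2, "az": 0.2, "grip": 0},
  {"tx": 0, "ty": 0, "tz": 0, "ax": 0.25, "ay": -0.25, "az": 0.25, "grip": 0},
])

```text
clock: 2.37
tool_pos: [0.5233, 0.1166, 0.2976]
orientation: [-0.087, 0.799, -0.157, -0.573]
force: [-0.1, -0.2, -0.9]
grip_width: 0.0916
```

```bash
python3 - <<'E'
from log import *
from kin import *
A=np.vstack([cols(d[0]) for d in D]);b=np.concatenate([d[1] for d in D])
x,res,rk,sv=np.linalg.lstsq(A,b,rcond=None);print(x.round(4),rk,sv.round(3),(A@x-b).round(4)) 
E
```

```text
t 2.37 q [-0.353  0.079 -0.094  1.986  0.352  0.9   -2.564] p [0.5233 0.1166 0.2976] F [-0.1 -0.2 -0.9] g 0.0916
[ 0.2472  0.5424  0.0095 -0.0883  0.4451  0.0426  0.3722] 7 [4.853 4.213 0.578 0.403 0.348 0.231 0.166] [-0.0005 -0.0033 -0.0024 -0.0005 -0.0034 -0.0024  0.0018  0.0162  0.0048
 -0.0061  0.0062  0.0051  0.0107  0.0046 -0.0042 -0.0081  0.0081 -0.0009]
```

q7 ran to its limit, so I'll use the half-turned grasp instead: unwind about tool x, and refine the kinematic model on the way.

```bash
python3 - <<'E'
from log import *
for f in(1,-1):print(delta(s["tool_pos"],R0,[.52,.12,.30],tool(-13.4,0,f)))
E
```

```text
t 2.37 q [-0.353  0.079 -0.094  1.986  0.352  0.9   -2.564] p [0.5233 0.1166 0.2976] F [-0.1 -0.2 -0.9] g 0.0916
(array([-0.0038, -0.002 ,  0.0032]), array([ 1.8991, -0.0594,  0.3176]))
(array([-0.0038, -0.002 ,  0.0032]), array([-0.0739, -0.2106, -0.0394]))
```

carry_out([
  {"tx": 0, "ty": 0, "tz": 0, "ax": -0.07, "ay": -0.02, "az": 0, "grip": 0},
  {"tx": 0, "ty": 0, "tz": 0, "ax": -0.14, "ay": -0.04, "az": 0, "grip": 0},
  {"tx": 0, "ty": 0, "tz": 0, "ax": -0.21, "ay": -0.06, "az": 0, "grip": 0},
  {"tx": 0, "ty": 0, "tz": 0, "ax": -0.28, "ay": -0.08, "az": 0, "grip": 0},
  {"tx": 0, "ty": 0, "tz": 0, "ax": -0.35, "ay": -0.1, "az": 0, "grip": 0},
  {"tx": 0, "ty": 0, "tz": 0, "ax": -0.42, "ay": -0.12, "az": 0, "grip": 0},
  {"tx": 0, "ty": 0, "tz": 0, "ax": -0.49, "ay": -0.14, "az": 0, "grip": 0},
  {"tx": 0, "ty": 0, "tz": 0, "ax": -0.56, "ay": -0.14, "az": 0, "grip": 0},
])

```text
clock: 3.03
tool_pos: [0.5245, 0.1168, 0.2975]
orientation: [0.247, 0.694, 0.114, -0.667]
force: [0.4, -0.3, 0.3]
grip_width: 0.0914
```

```bash
python3 - <<'E'
from log import *
for f in(1,-1):print(delta(s["tool_pos"],R0,[.52,.12,.30],tool(-13.4,0,f)))
E
```

```text
t 3.03 q [-0.26   0.203 -0.155  1.811  0.248  1.132 -1.569] p [0.5245 0.1168 0.2975] F [ 0.4 -0.3  0.3] g 0.0914
(array([-0.0034, -0.0044,  0.0024]), array([-1.5149,  0.1497, -0.0493]))
(array([-0.0034, -0.0044,  0.0024]), array([ 0.4777, -0.0393, -0.1194]))
```

carry_out([
  {"tx": 0, "ty": 0, "tz": 0, "ax": -0.6, "ay": 0.06, "az": -0.02, "grip": 0},
  {"tx": 0, "ty": 0, "tz": 0, "ax": -0.6, "ay": 0.06, "az": -0.02, "grip": 0},
  {"tx": 0, "ty": 0, "tz": 0, "ax": -0.6, "ay": 0.06, "az": -0.02, "grip": 0},
  {"tx": 0, "ty": 0, "tz": 0, "ax": -0.6, "ay": 0.06, "az": -0.02, "grip": 0},
  {"tx": 0, "ty": 0, "tz": 0, "ax": -0.6, "ay": 0.06, "az": -0.02, "grip": 0},
  {"tx": 0, "ty": 0, "tz": 0, "ax": -0.6, "ay": 0.06, "az": -0.02, "grip": 0},
  {"tx": 0, "ty": 0, "tz": 0, "ax": -0.6, "ay": 0.06, "az": -0.02, "grip": 0},
  {"tx": 0, "ty": 0, "tz": 0, "ax": -0.6, "ay": 0.06, "az": -0.02, "grip": 0},
])

```text
clock: 3.7
tool_pos: [0.5236, 0.1169, 0.2975]
orientation: [0.52, 0.534, 0.426, -0.513]
force: [0.6, -0.2, 0.3]
grip_width: 0.0914
```

```bash
python3 - <<'E'
from log import *
for f in(1,):print(delta(s["tool_pos"],R0,[.52,.12,.30],tool(-13.4,0,f)))
from kin import *
T=[(0,2),(0,0),(0,1),(2,2),(2,0),(2,1),(4,2),(4,0),(4,1),(3,0),(5,0),(6,2)]
def cols(q):
    L=frames(q);return np.array([np.array([0,0,1.])]+[L[i].as_matrix()[:,a] for i,a in T[1:]]).T
A=np.vstack([cols(d[0]) for d in D]);b=np.concatenate([d[1] for d in D])
x,res,rk,sv=np.linalg.lstsq(A,b,rcond=None);print(x.round(4),rk,sv.round(3),np.abs(A@x-b).max()) 
E
```

```text
t 3.7 q [-0.122  0.168 -0.247  1.849  0.177  1.06  -0.547] p [0.5236 0.1169 0.2975] F [ 0.6 -0.2  0.3] g 0.0914
(array([-0.0031, -0.0035, -0.0026]), array([-0.9137,  0.0898, -0.0314]))
[ 3.464e-01 -0.000e+00 -1.480e-02  5.057e-01 -0.000e+00 -1.170e-02
  4.707e-01  0.000e+00 -4.000e-04 -0.000e+00 -0.000e+00  3.497e-01] 12 [6.651 5.945 5.17  0.762 0.685 0.461 0.424 0.349 0.28  0.202 0.097 0.061] 2.923592812287268e-09
```

The kinematic model now fits to nanometres. I'll search for a grasp tilt and final azimuth that stay within joint range along the path.

```bash
cat > ik.py <<'E'
from kin import *
from scipy.optimize import least_squares
T=[(0,2),(0,1),(2,2),(2,1),(4,2),(4,1),(6,2)]
def cols(q):
    L=frames(q);return np.array([np.array([0,0,1.])]+[L[i].as_matrix()[:,a] for i,a in T[1:]]).T
A=np.vstack([cols(d[0]) for d in D]);b=np.concatenate([d[1] for d in D]);X=np.linalg.lstsq(A,b,rcond=None)[0]
LO=np.array([-2.88,-.31,-1.54,.2,-1.41,.19,-2.57]);HI=np.array([2.88,2.03,1.56,2.42,4.55,2.02,2.57]);MID=(LO+HI)/2
def fkq(q): return cols(q)@X, frames(q)[6]*RT
def ik(p,R,q0,w=.01):
    def f(q):
        P,Q=fkq(q);return np.r_[(P-p)*10,(R.inv()*Q).as_rotvec()*3,w*(q-q0)]
    z=least_squares(f,np.clip(q0,LO+.01,HI-.01),bounds=(LO,HI),max_nfev=40)
    P,Q=fkq(z.x);return z.x,np.linalg.norm(P-p),np.linalg.norm((R.inv()*Q).as_rotvec())
def tcp(g,R): return np.array(g)+R.apply([.005,0,0])
E
cat > plan.py <<'E'
from ik import *
import sys
q0=np.array(D[-1][0]);print(X.round(4),np.linalg.norm(fkq(q0)[0]-D[-1][1]))
C=np.array([.548,.198]);M=np.array([.5615,-.187]);az0=-13.4
res=[]
for flip in(1,-1):
 for t0 in(-45,-30,-15,0,15,30,45):
  for sd in(1,-1):
   # final tilt t0+90*sd ; end going up is +u if sd=+1, -u if -1
   if not -25<=abs(t0+90*sd)-60<=31: continue
   off=15*sd/1000
   u=np.array([np.cos(np.radians(az0)),np.sin(np.radians(az0))])
   Rg=tool(az0,t0,flip);pg=np.r_[C+off*u,.023+.003*(abs(t0)>35)]
   q,e1,e2=ik(tcp(pg,Rg),Rg,q0,.003)
   if e1>.002 or e2>.01: continue
   m0=np.minimum(q-LO,HI-q).min()
   ql,e1,e2=ik(tcp(pg+[0,0,.18],Rg),Rg,q,.003)
   if e1>.002 or e2>.01: continue
   for azf in range(-120,121,20):
    qq=ql.copy();ok=True;mm=m0;bad=0
    for s in np.linspace(0,1,9)[1:]:
        R=tool(az0+s*(azf),t0+90*sd*s,flip)
        p=np.r_[(1-s)*pg[:2]+s*M,.203+0*s]
        qq,e1,e2=ik(tcp(p,R),R,qq,.01);bad=max(bad,e1,e2/3)
    if bad>.01: continue
    # final
    p=np.r_[M,.006+.058+.015]
    qq,e1,e2=ik(tcp(p,R),R,qq,.003)
    if e1>.002 or e2>.01: continue
    mm=min(m0,np.minimum(qq-LO,HI-qq).min())
    res.append((mm,flip,t0,sd,azf,q.round(2),qq.round(2)))
res.sort(key=lambda r:-r[0])
for r in res[:25]:print(round(r[0],3),*r[1:5],r[5],r[6])
E
time python3 plan.py
```

```text
[ 3.464e-01 -1.480e-02  5.057e-01 -1.170e-02  4.707e-01 -4.000e-04
  3.497e-01] 7.211318419278965e-10
0.61 -1 -30 1 100 [-0.27  0.93  0.04  1.4  -0.27  1.29 -1.9 ] [ 0.88  1.03 -0.29  1.43 -0.57  1.41  0.89]
0.594 1 -30 1 -80 [ 0.14  1.04 -0.64  1.39  0.27  1.31  0.85] [-0.17  0.87 -0.09  1.83  1.13  1.27 -1.14]
0.581 -1 -30 1 80 [-0.27  0.93  0.04  1.4  -0.27  1.29 -1.9 ] [ 0.96  0.93 -0.27  1.69 -0.83  1.16  0.93]
0.573 1 -30 1 -100 [ 0.14  1.04 -0.64  1.39  0.27  1.31  0.85] [-0.14  0.96 -0.03  1.57  0.84  1.45 -1.07]
0.562 1 -15 1 -80 [ 0.1   0.87 -0.59  1.61  0.35  1.02  0.75] [-0.27  1.03 -0.02  1.76  1.17  1.46 -1.24]
0.513 1 0 -1 -100 [ 0.01  0.71 -0.54  1.88  0.54  0.7   0.48] [ 1.21  1.33 -0.54  1.5  -0.77  1.41  0.97]
0.465 -1 0 1 80 [-0.58  0.68  0.27  1.84 -0.28  0.66 -1.96] [ 1.27  1.37 -0.64  1.5  -0.67  1.36  0.9 ]
0.43 1 -45 1 -120 [ 0.08  1.17 -0.55  1.15  0.1   1.59  0.96] [-0.08  0.91  0.09  1.46  0.47  1.39 -1.  ]
0.43 1 -45 1 -100 [ 0.08  1.17 -0.55  1.15  0.1   1.59  0.96] [-0.13  0.82  0.05  1.66  0.69  1.2  -0.94]
0.43 1 -45 1 -80 [ 0.08  1.17 -0.55  1.15  0.
[... 994 characters left out ...]
8 -1.03  0.94  1.12]
0.381 1 0 -1 -120 [ 0.01  0.71 -0.54  1.88  0.54  0.7   0.48] [ 1.36  1.3  -0.58  1.79 -1.03  1.13  1.21]
0.379 -1 -30 1 120 [-0.27  0.93  0.04  1.4  -0.27  1.29 -1.9 ] [ 0.84  1.16 -0.45  1.19 -0.28  1.64  0.86]
0.375 1 -30 1 -120 [ 0.14  1.04 -0.64  1.39  0.27  1.31  0.85] [-0.08  1.06  0.01  1.32  0.62  1.65 -1.08]
0.375 1 0 1 -80 [ 0.02  0.73 -0.52  1.82  0.53  0.73  0.54] [-0.33  1.2   0.03  1.66  1.19  1.65 -1.3 ]
0.375 -1 -45 1 60 [-0.23  1.11  0.06  1.17 -0.34  1.61 -1.87] [ 0.9   0.69 -0.25  1.97 -1.04  0.75  0.82]
0.348 -1 -15 1 100 [-0.45  0.79  0.21  1.63 -0.33  0.99 -1.87] [ 0.81  1.17 -0.13  1.32 -0.79  1.67  1.01]
real	0m37.352s
user	0m37.853s
sys	0m0.072s
```

Plan:
- **Grasp:** half-turned, tilted 30° so the fingers point back towards the robot, 15 mm towards the far end.
- **Turn:** +90° about the jaw axis, with azimuth -97°. This arrives tool-sideways, square to the mat, and keeps good joint margins.

I'll check the phone and flask positions and compute the approach.

```bash
cat > way.py <<'E'
from log import *
from ik import *
C=np.array([.548,.198]);M=np.array([.5615,-.187]);az0=-13.4
u=np.array([np.cos(np.radians(az0)),np.sin(np.radians(az0))])
Rg=tool(az0,-30,1);pg=np.r_[C+.015*u,.026]
azf=-110.4;uf=np.array([np.cos(np.radians(azf)),np.sin(np.radians(azf))])
Rf=tool(azf,60,1);pf=np.r_[M-.011*uf,.079]
def go(p,R,chk=True):
    print("shift",*delta(s["tool_pos"],R0,tcp(p,R),R))
    if chk: q,e1,e2=ik(tcp(p,R),R,s["q"],.003);print("ik",q.round(2),round(e1,4),round(e2,4))
E
python3 - <<'E'
from way import *
go(pg+[0,0,.12],Rg)
from rig import cams
c=cams.capture("top");print("phone corners",cast(c,[(172,130),(195,134),(187,175),(165,171)],.009).round(3)[:,:2].tolist(),"flask base~",cast(c,[(264,140)],.03).round(3))
E
```

```text
t 3.7 q [-0.122  0.168 -0.247  1.849  0.177  1.06  -0.547] p [0.5236 0.1169 0.2975] F [ 0.6 -0.2  0.3] g 0.0914
shift [ 0.1523  0.0102 -0.0919] [-0.8886  0.3629 -0.2712]
ik [ 0.12  0.87 -0.62  1.37  0.15  1.46  0.87] 0.0 0.0
phone corners [[0.798, 0.317], [0.787, 0.24], [0.647, 0.254], [0.657, 0.326]] flask base~ [[0.768 0.012 0.03 ]]
```

carry_out([
  {"tx": 0, "ty": 0, "tz": 0, "ax": -0.445, "ay": 0.181, "az": -0.136, "grip": 0},
  {"tx": 0, "ty": 0, "tz": 0, "ax": -0.445, "ay": 0.181, "az": -0.136, "grip": 0},
  {"tx": 0, "ty": 0, "tz": 0, "ax": -0.445, "ay": 0.181, "az": -0.136, "grip": 0},
  {"tx": 0, "ty": 0, "tz": 0, "ax": -0.445, "ay": 0.181, "az": -0.136, "grip": 0},
  {"tx": 0, "ty": 0, "tz": 0, "ax": -0.445, "ay": 0.181, "az": -0.136, "grip": 0},
  {"tx": 0, "ty": 0, "tz": 0, "ax": -0.445, "ay": 0.181, "az": -0.136, "grip": 0},
  {"tx": 0.04, "ty": 0.003, "tz": -0.03, "ax": -0.445, "ay": 0.181, "az": -0.136, "grip": 0},
  {"tx": 0.05, "ty": 0.003, "tz": -0.04, "ax": -0.445, "ay": 0.181, "az": -0.136, "grip": 0},
])

```text
clock: 4.42
tool_pos: [0.5381, 0.1518, 0.2436]
orientation: [0.549, 0.346, 0.694, -0.312]
force: [-0.5, 1.2, -1.1]
grip_width: 0.092
```

```bash
python3 - <<'E'
from way import *
go(pg+[0,0,.12],Rg)
E
```

```text
t 4.42 q [ 0.034  0.406 -0.325  1.684 -0.055  1.187  0.347] p [0.5381 0.1518 0.2436] F [-0.5  1.2 -1.1] g 0.092
shift [ 0.1021  0.0481 -0.0024] [-0.4497  0.1809 -0.1372]
ik [ 0.03  0.83 -0.46  1.37  0.05  1.45  0.96] 0.0 0.0
```

carry_out([
  {"tx": 0.01, "ty": 0.005, "tz": 0, "ax": -0.45, "ay": 0.181, "az": -0.137, "grip": 0},
  {"tx": 0.02, "ty": 0.01, "tz": 0, "ax": -0.45, "ay": 0.181, "az": -0.137, "grip": 0},
  {"tx": 0.04, "ty": 0.02, "tz": -0.001, "ax": -0.45, "ay": 0.181, "az": -0.137, "grip": 0},
  {"tx": 0.06, "ty": 0.03, "tz": -0.001, "ax": -0.45, "ay": 0.181, "az": -0.137, "grip": 0},
  {"tx": 0.08, "ty": 0.04, "tz": -0.002, "ax": -0.45, "ay": 0.181, "az": -0.137, "grip": 0},
  {"tx": 0.1021, "ty": 0.0481, "tz": -0.0024, "ax": -0.45, "ay": 0.181, "az": -0.137, "grip": 0},
  {"tx": 0.1021, "ty": 0.0481, "tz": -0.0024, "ax": -0.45, "ay": 0.181, "az": -0.137, "grip": 0},
  {"tx": 0.1021, "ty": 0.0481, "tz": -0.0024, "ax": -0.45, "ay": 0.181, "az": -0.137, "grip": 0},
])

```text
clock: 5.08
tool_pos: [0.5573, 0.1966, 0.14]
orientation: [0.494, 0.099, 0.862, -0.057]
force: [-0.7, 0.4, 0.0]
grip_width: 0.0918
```

```bash
python3 - <<'E'
from way import *
go(pg+[0,0,.02],Rg)
go(pg,Rg)
from rig import cams
for n in("side","top"):
    c=cams.capture(n);cv2.imwrite(f"pics/{n}1.png",c["color"])
E
```

```text
t 5.08 q [ 0.027  0.828 -0.454  1.372  0.043  1.449  0.959] p [0.5573 0.1966 0.14  ] F [-0.7  0.4  0. ] g 0.0918
shift [ 0.0833 -0.0007  0.0523] [ 0.0023 -0.0037  0.0025]
ik [ 0.02  0.95 -0.43  1.39  0.08  1.31  0.97] 0.0 0.0
shift [ 0.1006 -0.0006  0.0624] [ 0.0023 -0.0037  0.0025]
ik [ 0.01  0.97 -0.42  1.39  0.08  1.29  0.98] 0.0 0.0
```

View pics/side1.png

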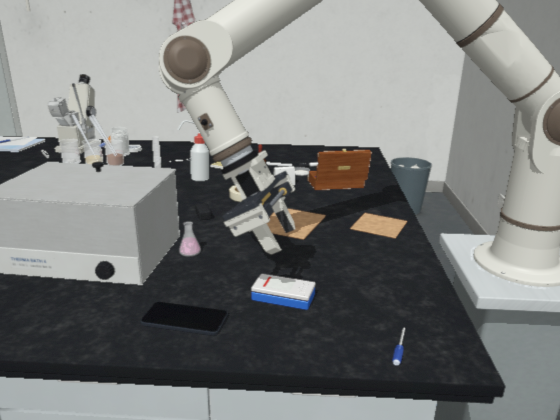

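The gripper hangs tilted above the case, with fingertips around (275,245) and the case at (284,291), clear of the flask and phone. Descending.

carry_out([
  {"tx": 0.022, "ty": 0, "tz": 0.014, "ax": 0, "ay": -0.004, "az": 0.002, "grip": 0},
  {"tx": 0.044, "ty": 0, "tz": 0.028, "ax": 0.002, "ay": -0.004, "az": 0.002, "grip": 0},
  {"tx": 0.066, "ty": 0, "tz": 0.041, "ax": 0.002, "ay": -0.004, "az": 0.002, "grip": 0},
  {"tx": 0.0833, "ty": -0.0007, "tz": 0.0523, "ax": 0.002, "ay": -0.004, "az": 0.002, "grip": 0},
  {"tx": 0.0833, "ty": -0.0007, "tz": 0.0523, "ax": 0.002, "ay": -0.004, "az": 0.002, "grip": 0},
])

```text
clock: 5.6
tool_pos: [0.5608, 0.1925, 0.0434]
orientation: [0.499, 0.101, 0.859, -0.06]
force: [-0.8, -1.6, -1.8]
grip_width: 0.0919
```

```bash
python3 - <<'E'
from way import *
go(pg,Rg,False)
from rig import cams
for n in("side","top"):
    c=cams.capture(n);cv2.imwrite(f"pics/{n}2.png",cv2.resize(c["color"][200:340,200:380] if n=="side" else c["color"][130:270,120:300],None,fx=4,fy=4))
E
```

```text
t 5.6 q [ 0.017  0.941 -0.425  1.396  0.078  1.307  0.974] p [0.5608 0.1925 0.0434] F [-0.8 -1.6 -1.8] g 0.0919
shift [0.0195 0.0024 0.0097] [-0.0022  0.0036  0.0004]
```

View pics/side2.png

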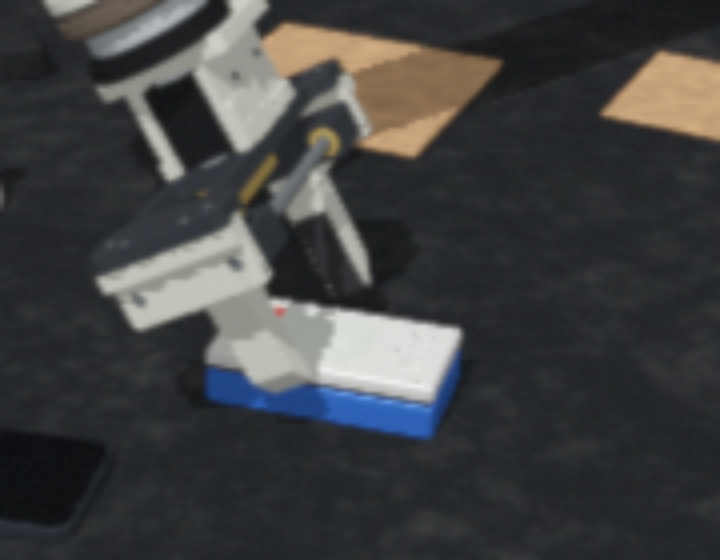

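View pics/top2.png

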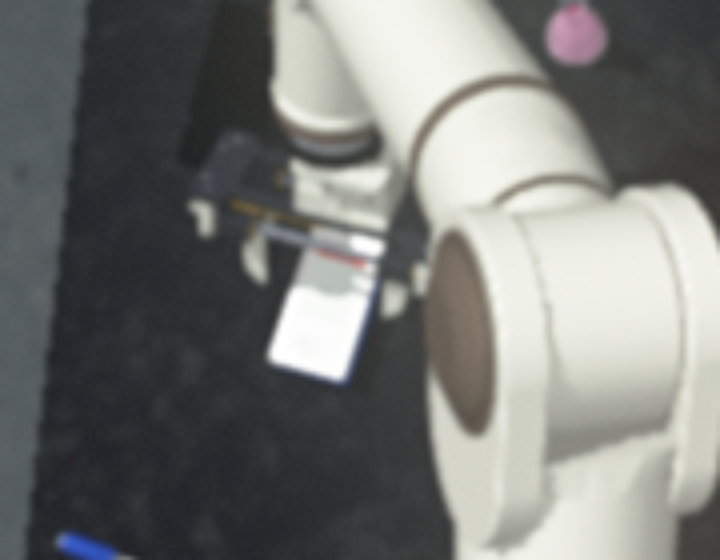

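The fingers straddle the case (side crop: near finger at (285,370), ahead of the red-mark end). They will centre it as they close. Descending the last 20 mm, then closing.

carry_out([
  {"tx": 0.005, "ty": 0, "tz": 0.002, "ax": -0.002, "ay": 0.003, "az": 0, "grip": 0},
  {"tx": 0.01, "ty": 0, "tz": 0.005, "ax": -0.002, "ay": 0.003, "az": 0, "grip": 0},
  {"tx": 0.015, "ty": 0.001, "tz": 0.0075, "ax": -0.002, "ay": 0.003, "az": 0, "grip": 0},
  {"tx": 0.0195, "ty": 0.001, "tz": 0.0097, "ax": -0.002, "ay": 0.003, "az": 0, "grip": 0},
  {"tx": 0.0195, "ty": 0.001, "tz": 0.0097, "ax": -0.002, "ay": 0.003, "az": 0, "grip": 0},
])

```text
clock: 6.12
tool_pos: [0.5607, 0.1957, 0.023]
orientation: [0.497, 0.101, 0.86, -0.057]
force: [-0.1, -0.5, -0.6]
grip_width: 0.0918
```

```bash
python3 - <<'E'
from way import *
go(pg,Rg,False)
E
```

```text
t 6.12 q [ 0.013  0.972 -0.423  1.391  0.084  1.285  0.981] p [0.5607 0.1957 0.023 ] F [-0.1 -0.5 -0.6] g 0.0918
shift [ 0.0013 -0.0007  0.0003] [ 0.0023  0.0009 -0.0006]
```

carry_out([
  {"tx": 0, "ty": 0, "tz": 0, "ax": 0.0, "ay": 0, "az": 0, "grip": 0.2},
  {"tx": 0, "ty": 0, "tz": 0, "ax": 0, "ay": 0, "az": 0, "grip": 0.25},
  {"tx": 0, "ty": 0, "tz": 0, "ax": 0, "ay": 0, "az": 0, "grip": 0.3},
  {"tx": 0, "ty": 0, "tz": 0, "ax": 0, "ay": 0, "az": 0, "grip": 0.35},
  {"tx": 0, "ty": 0, "tz": 0, "ax": 0, "ay": 0, "az": 0, "grip": 0.45},
  {"tx": 0, "ty": 0, "tz": 0, "ax": 0, "ay": 0, "az": 0, "grip": 0.6},
  {"tx": 0, "ty": 0, "tz": 0, "ax": 0, "ay": 0, "az": 0, "grip": 1},
  {"tx": 0, "ty": 0, "tz": 0, "ax": 0, "ay": 0, "az": 0, "grip": 1},
])

```text
clock: 6.78
tool_pos: [0.5614, 0.195, 0.024]
orientation: [0.498, 0.1, 0.86, -0.057]
force: [-1.0, -2.5, 2.1]
grip_width: 0.0599
```

carry_out([
  {"tx": 0, "ty": 0, "tz": 0, "ax": 0, "ay": 0, "az": 0, "grip": 1},
  {"tx": 0, "ty": 0, "tz": 0, "ax": 0, "ay": 0, "az": 0, "grip": 1},
  {"tx": 0, "ty": 0, "tz": 0, "ax": 0, "ay": 0, "az": 0, "grip": 1},
  {"tx": 0, "ty": 0, "tz": 0, "ax": 0, "ay": 0, "az": 0, "grip": 1},
])

```text
clock: 7.12
tool_pos: [0.5614, 0.1951, 0.024]
orientation: [0.498, 0.101, 0.86, -0.057]
force: [-1.1, -4.9, 3.9]
grip_width: 0.0599
```

```bash
python3 - <<'E'
from way import *
go(pg+[0,0,.18],Rg)
from rig import cams
c=cams.capture("side");cv2.imwrite("pics/side3.png",cv2.resize(c["color"][200:340,200:380],None,fx=4,fy=4))
E
```

```text
t 7.12 q [ 0.013  0.971 -0.422  1.39   0.084  1.287  0.981] p [0.5614 0.1951 0.024 ] F [-1.1 -4.9  3.9] g 0.0599
shift [-1.535e-01  1.000e-04 -8.950e-02] [ 0.0021  0.0017 -0.0006]
ik [ 0.03  0.76 -0.46  1.34  0.02  1.54  0.95] 0.0 0.0
```

View pics/side3.png

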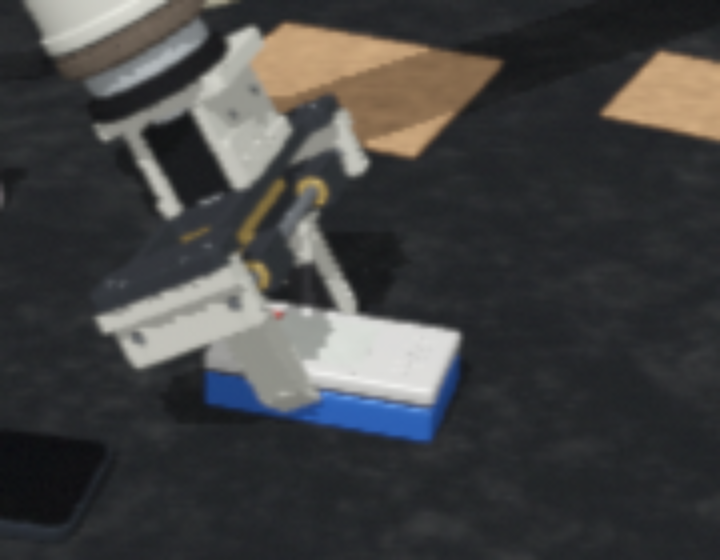

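The case is gripped (width 59.9 mm). Lifting slowly, then faster.

carry_out([
  {"tx": -0.006, "ty": 0, "tz": -0.0035, "ax": 0, "ay": 0, "az": 0, "grip": 1},
  {"tx": -0.013, "ty": 0, "tz": -0.0075, "ax": 0, "ay": 0, "az": 0, "grip": 1},
  {"tx": -0.026, "ty": 0, "tz": -0.015, "ax": 0, "ay": 0, "az": 0, "grip": 1},
  {"tx": -0.045, "ty": 0, "tz": -0.026, "ax": 0, "ay": 0, "az": 0, "grip": 1},
  {"tx": -0.07, "ty": 0, "tz": -0.041, "ax": 0, "ay": 0, "az": 0, "grip": 1},
  {"tx": -0.095, "ty": 0, "tz": -0.055, "ax": 0, "ay": 0, "az": 0, "grip": 1},
  {"tx": -0.12, "ty": 0, "tz": -0.07, "ax": 0, "ay": 0, "az": 0, "grip": 1},
  {"tx": -0.1535, "ty": 0, "tz": -0.09, "ax": 0, "ay": 0, "az": 0, "grip": 1},
])

```text
clock: 7.83
tool_pos: [0.5586, 0.196, 0.2028]
orientation: [0.497, 0.1, 0.86, -0.056]
force: [1.3, -0.4, -3.2]
grip_width: 0.0598
```

```bash
python3 - <<'E'
from way import *
pf=np.r_[M-.0133*uf,.006+.058+.016]
print("cur",R0.as_matrix()[:,0].round(3))
for k in(.33,.67,1):
    R=tool(az0+k*(azf-az0),-30+90*k,1);p=(1-k)*np.r_[s["tool_pos"][:2],.203]+k*(pf+[0,0,.12]);go(p,R)
E
```

```text
t 7.83 q [ 0.036  0.758 -0.467  1.342  0.02   1.537  0.95 ] p [0.5586 0.196  0.2028] F [ 1.3 -0.4 -3.2] g 0.0598
cur [-0.485  0.117 -0.867]
shift [-0.0105 -0.1185  0.029 ] [ 0.3497 -0.3212  0.0923]
ik [ 0.06  0.38 -0.3   1.81  0.13  0.97  0.49] 0.0 0.0
shift [-0.0267 -0.2429  0.057 ] [ 0.7555 -0.5942 -0.0043]
ik [-0.17  0.39 -0.12  1.91  0.69  1.01 -0.51] 0.0 0.0
shift [-0.0421 -0.3633  0.0813] [ 1.1311 -0.7316 -0.3055]
ik [-0.29  0.77  0.13  1.61  0.77  1.48 -0.89] 0.0 0.0
```

carry_out([
  {"tx": -0.0013, "ty": -0.015, "tz": 0.004, "ax": 0.044, "ay": -0.04, "az": 0.012, "grip": 1},
  {"tx": -0.0026, "ty": -0.03, "tz": 0.007, "ax": 0.087, "ay": -0.08, "az": 0.023, "grip": 1},
  {"tx": -0.004, "ty": -0.044, "tz": 0.011, "ax": 0.131, "ay": -0.12, "az": 0.035, "grip": 1},
  {"tx": -0.005, "ty": -0.059, "tz": 0.0145, "ax": 0.175, "ay": -0.16, "az": 0.046, "grip": 1},
  {"tx": -0.0065, "ty": -0.074, "tz": 0.018, "ax": 0.219, "ay": -0.2, "az": 0.058, "grip": 1},
  {"tx": -0.008, "ty": -0.089, "tz": 0.022, "ax": 0.262, "ay": -0.24, "az": 0.069, "grip": 1},
  {"tx": -0.009, "ty": -0.104, "tz": 0.025, "ax": 0.306, "ay": -0.281, "az": 0.081, "grip": 1},
  {"tx": -0.0105, "ty": -0.1185, "tz": 0.029, "ax": 0.35, "ay": -0.321, "az": 0.092, "grip": 1},
])

```text
clock: 8.5
tool_pos: [0.5617, 0.0734, 0.1977]
orientation: [0.652, 0.276, 0.652, -0.273]
force: [0.4, 0.5, -3.5]
grip_width: 0.0599
```

```bash
python3 - <<'E'
from way import *
pf=np.r_[M-.0133*uf,.006+.058+.016]
st=np.r_[.5586,.196,.203]
for k in(.67,1):
    R=tool(az0+k*(azf-az0),-30+90*k,1);p=(1-k)*st+k*(pf+[0,0,.12]);go(p,R)
E
```

```text
t 8.5 q [ 0.061  0.382 -0.295  1.812  0.129  0.965  0.487] p [0.5617 0.0734 0.1977] F [ 0.4  0.5 -3.5] g 0.0599
shift [ 0.0007 -0.0878  0.0933] [ 0.3547 -0.3286 -0.098 ]
ik [-0.24  0.39 -0.04  1.92  0.67  0.99 -0.49] 0.0 0.0
shift [-0.0005 -0.1741  0.1822] [ 0.6491 -0.5934 -0.3766]
ik [-0.32  0.77  0.18  1.61  0.74  1.46 -0.87] 0.0 0.0
```

carry_out([
  {"tx": 0, "ty": -0.011, "tz": 0.012, "ax": 0.044, "ay": -0.041, "az": -0.012, "grip": 1},
  {"tx": 0, "ty": -0.022, "tz": 0.023, "ax": 0.089, "ay": -0.082, "az": -0.024, "grip": 1},
  {"tx": 0, "ty": -0.033, "tz": 0.035, "ax": 0.133, "ay": -0.123, "az": -0.037, "grip": 1},
  {"tx": 0, "ty": -0.044, "tz": 0.047, "ax": 0.177, "ay": -0.164, "az": -0.049, "grip": 1},
  {"tx": 0, "ty": -0.055, "tz": 0.058, "ax": 0.222, "ay": -0.205, "az": -0.061, "grip": 1},
  {"tx": 0, "ty": -0.066, "tz": 0.07, "ax": 0.266, "ay": -0.246, "az": -0.073, "grip": 1},
  {"tx": 0, "ty": -0.077, "tz": 0.082, "ax": 0.31, "ay": -0.287, "az": -0.086, "grip": 1},
  {"tx": 0, "ty": -0.088, "tz": 0.093, "ax": 0.355, "ay": -0.329, "az": -0.098, "grip": 1},
])

```text
clock: 9.17
tool_pos: [0.5647, -0.0537, 0.1971]
orientation: [0.672, 0.314, 0.385, -0.548]
force: [-0.7, 0.8, -3.0]
grip_width: 0.0601
```

```bash
python3 - <<'E'
from way import *
pf=np.r_[M-.0133*uf,.006+.058+.016]
go(pf+[0,0,.12],Rf)
E
```

```text
t 9.17 q [-0.268  0.39  -0.004  1.915  0.651  0.986 -0.478] p [ 0.5647 -0.0537  0.1971] F [-0.7  0.8 -3. ] g 0.0601
shift [ 0.0615 -0.0252  0.1057] [ 0.2535 -0.3207 -0.2552]
ik [-0.36  0.78  0.24  1.61  0.71  1.43 -0.85] 0.0 0.0
```

carry_out([
  {"tx": 0.008, "ty": -0.003, "tz": 0.013, "ax": 0.032, "ay": -0.04, "az": -0.032, "grip": 1},
  {"tx": 0.015, "ty": -0.006, "tz": 0.026, "ax": 0.063, "ay": -0.08, "az": -0.064, "grip": 1},
  {"tx": 0.023, "ty": -0.009, "tz": 0.04, "ax": 0.095, "ay": -0.12, "az": -0.096, "grip": 1},
  {"tx": 0.031, "ty": -0.013, "tz": 0.053, "ax": 0.127, "ay": -0.16, "az": -0.128, "grip": 1},
  {"tx": 0.038, "ty": -0.016, "tz": 0.066, "ax": 0.158, "ay": -0.2, "az": -0.16, "grip": 1},
  {"tx": 0.046, "ty": -0.019, "tz": 0.079, "ax": 0.19, "ay": -0.24, "az": -0.191, "grip": 1},
  {"tx": 0.054, "ty": -0.022, "tz": 0.092, "ax": 0.222, "ay": -0.28, "az": -0.223, "grip": 1},
  {"tx": 0.0615, "ty": -0.0252, "tz": 0.1057, "ax": 0.2535, "ay": -0.3207, "az": -0.2552, "grip": 1},
])

```text
clock: 9.83
tool_pos: [0.5655, -0.1771, 0.1958]
orientation: [-0.551, -0.212, -0.149, 0.793]
force: [0.3, -0.2, -2.1]
grip_width: 0.0595
```

```bash
python3 - <<'E'
from way import *
pf=np.r_[M-.0133*uf,.006+.058+.016]
go(pf+[0,0,.12],Rf)
go(pf+[0,0,.01],Rf)
print("Z",R0.as_matrix().round(3))
from rig import cams
for n in("side","top"):
    c=cams.capture(n);cv2.imwrite(f"pics/{n}4.png",c["color"])
E
```

```text
t 9.83 q [-0.345  0.781  0.215  1.611  0.722  1.443 -0.858] p [ 0.5655 -0.1771  0.1958] F [ 0.3 -0.2 -2.1] g 0.0595
shift [ 0.0006 -0.0003  0.0023] [ 0.002  -0.0007  0.0001]
ik [-0.34  0.78  0.22  1.61  0.72  1.44 -0.86] 0.0 0.0
shift [ 0.0557  0.     -0.0929] [ 0.002  -0.0007  0.0001]
ik [-0.33  0.95  0.2   1.6   0.72  1.33 -0.97] 0.0 0.0
Z [[-0.302  0.938 -0.172]
 [-0.811 -0.347 -0.471]
 [-0.501 -0.003  0.865]]
```

View pics/side4.png

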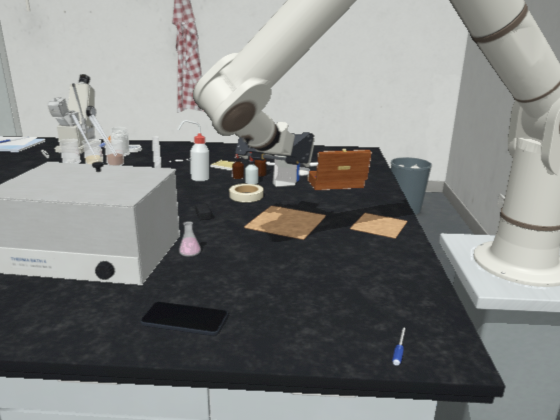

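View pics/top4.png

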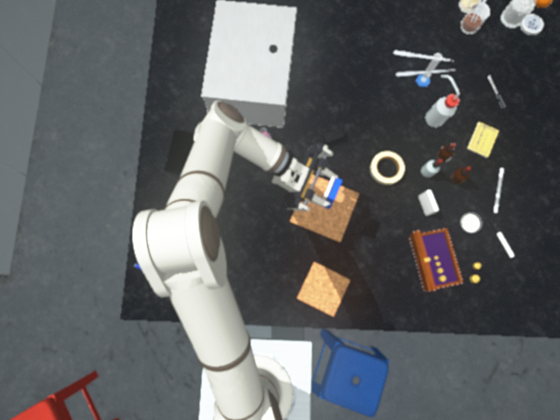

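```bash
python3 - <<'E'
import cv2
a=cv2.imread("pics/side4.png")[110:230,220:340];b=cv2.imread("pics/top4.png")[140:240,270:370]
cv2.imwrite("pics/z4.png",cv2.hconcat([cv2.resize(a,(390,400),interpolation=2),cv2.resize(b,(400,400),interpolation=2)]))
E
```

```text
(no output)
```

View pics/z4.png

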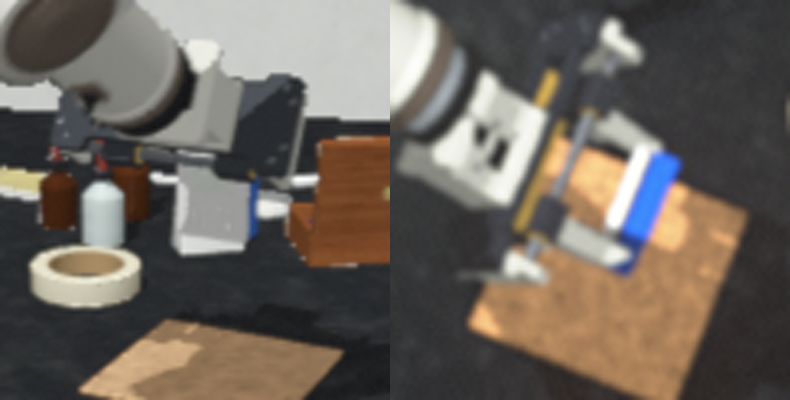

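```bash
python3 - <<'E'
from way import *
from rig import cams
g=s["tool_pos"]-.005*R0.as_matrix()[:,0]
d=R0.as_matrix();h=d[:,0];y=d[:,1]
Rt=R0*Ro.from_euler('y',0)
# case axes in tool frame from grasp (tool tilt -30): case x(up end)=u, z=up
Tg=tool(az0,-30,1);cx=R0.apply(Tg.inv().apply([u[0],u[1],0]));cz=R0.apply(Tg.inv().apply([0,0,1]))
cen=g-.016*cx-.0133*cz;print("case x",cx.round(3),"z",cz.round(3),"cen",cen.round(4))
print("pred top face px",proj(cams.capture("top"),cen+.058*cx))
ims=[]
for n in("side","top"):
    c=cams.capture(n);im=cv2.resize(c["color"],None,fx=4,fy=4,interpolation=2)
    P=[proj(c,cen+a*.058*cx+b*.03*y+e*.015*cz)[0] for a in(1,-1) for b in(1,-1) for e in(1,-1)]
    for i in range(8):
        for j in(1,2,4):
            if not i&j: cv2.line(im,tuple((P[i]*4).astype(int)),tuple((P[i|j]*4).astype(int)),(0,255,0),1)
    m=np.mean(P,0)*4;ims.append(im[int(m[1])-200:int(m[1])+200,int(m[0])-200:int(m[0])+200])
cv2.imwrite("pics/z5.png",cv2.hconcat(ims))
E
```

```text
t 9.93 q [-0.343  0.785  0.217  1.611  0.723  1.441 -0.857] p [ 0.5645 -0.1801  0.1938] F [-0.4 -0.6 -2.7] g 0.0598
case x [0.007 0.001 1.   ] z [ 0.349  0.937 -0.003] cen [ 0.5612 -0.1885  0.1804]
pred top face px [[333.31703118 187.79383984]]
```

View pics/z5.png

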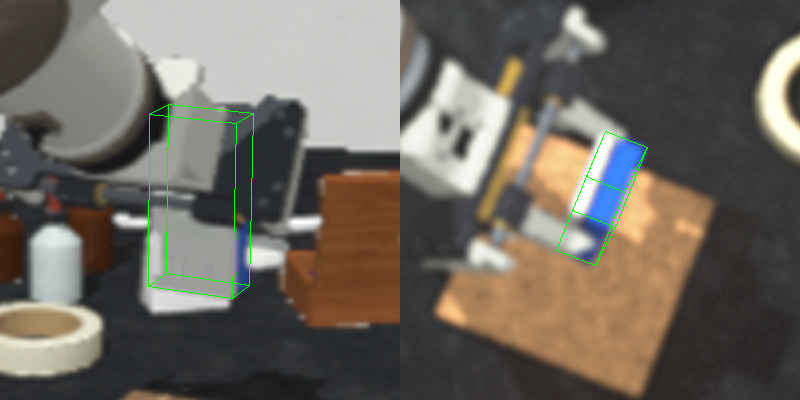

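The predicted case outline matches: top end face at (333,188) in the top view, and the blue edge in the side view. The other white at (284,176) is the small box behind. Predicted centre is (0.561,-0.1885) and the case axis is vertical within 0.4°. Descending 100 mm.

carry_out([
  {"tx": 0.006, "ty": 0, "tz": -0.01, "ax": 0, "ay": 0, "az": 0, "grip": 1},
  {"tx": 0.0125, "ty": 0, "tz": -0.0215, "ax": 0, "ay": 0, "az": 0, "grip": 1},
  {"tx": 0.02, "ty": 0, "tz": -0.034, "ax": 0, "ay": 0, "az": 0, "grip": 1},
  {"tx": 0.0275, "ty": 0, "tz": -0.047, "ax": 0.001, "ay": 0, "az": 0, "grip": 1},
  {"tx": 0.035, "ty": 0, "tz": -0.06, "ax": 0.001, "ay": 0, "az": 0, "grip": 1},
  {"tx": 0.0425, "ty": 0, "tz": -0.073, "ax": 0.002, "ay": 0, "az": 0, "grip": 1},
  {"tx": 0.05, "ty": 0, "tz": -0.0855, "ax": 0.002, "ay": 0, "az": 0, "grip": 1},
  {"tx": 0.05, "ty": 0, "tz": -0.0855, "ax": 0.002, "ay": 0, "az": 0, "grip": 1},
])

```text
clock: 10.75
tool_pos: [0.5623, -0.1798, 0.0929]
orientation: [-0.551, -0.21, -0.15, 0.794]
force: [-0.6, 0.7, -2.4]
grip_width: 0.0597
```

```bash
cat > chk.py <<'E'
from way import *
from rig import cams
def chk(name,show=True):
    g=s["tool_pos"]-.005*R0.as_matrix()[:,0];y=R0.as_matrix()[:,1]
    Tg=tool(az0,-30,1);cx=R0.apply(Tg.inv().apply([u[0],u[1],0]));cz=R0.apply(Tg.inv().apply([0,0,1]))
    cen=g-.016*cx-.0133*cz;print("case x",cx.round(4),"z",cz.round(3),"cen",cen.round(4),"bottom",(cen-.058*cx)[2].round(4))
    print("down per mm", R0.inv().apply([0,0,-1]).round(3))
    if show:
        ims=[]
        for n in("side","top"):
            c=cams.capture(n);im=cv2.resize(c["color"],None,fx=4,fy=4,interpolation=2)
            m=proj(c,cen)[0]*4;ims.append(im[int(m[1])-250:int(m[1])+250,int(m[0])-200:int(m[0])+200])
        cv2.imwrite(f"pics/{name}.png",cv2.hconcat(ims))
E
python3 -c "
from chk import *
chk('z6')"
```

```text
t 10.75 q [-0.335  0.937  0.203  1.606  0.716  1.337 -0.959] p [ 0.5623 -0.1798  0.0929] F [-0.6  0.7 -2.4] g 0.0597
case x [6.9e-03 1.0e-04 1.0e+00] z [ 0.348  0.938 -0.003] cen [ 0.5591 -0.1882  0.0794] bottom 0.0214
down per mm [ 0.498  0.006 -0.867]
```

View pics/z6.png

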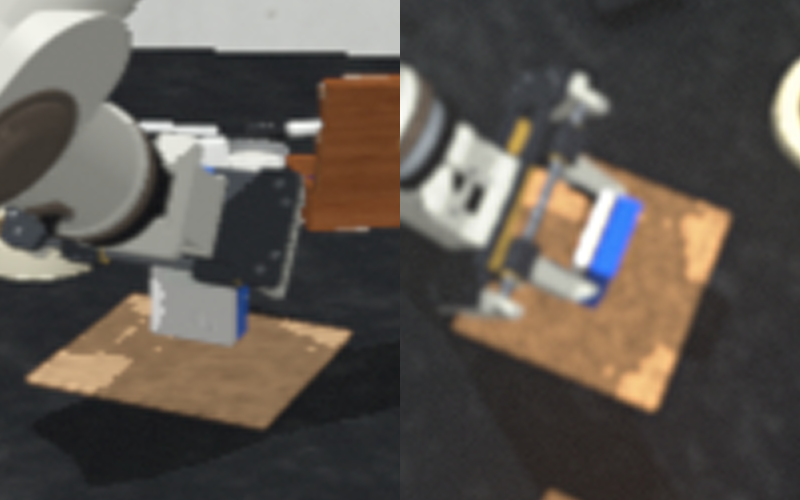

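```bash
python3 - <<'E'
from chk import *
chk('x',False)
pf=np.r_[M-.0133*uf,.006+.058+.016]
for z in(.005,.0): go(pf+[0,0,z],Rf,False)
E
```

```text
t 10.85 q [-0.335  0.933  0.204  1.605  0.718  1.34  -0.958] p [ 0.5637 -0.1803  0.0961] F [-0.3  0.4 -1.8] g 0.06
case x [0.0038 0.0015 1.    ] z [ 0.348  0.938 -0.003] cen [ 0.5605 -0.1887  0.0826] bottom 0.0246
down per mm [ 0.498  0.003 -0.867]
shift [ 0.0051  0.0003 -0.0128] [0.002  0.0018 0.0004]
shift [ 0.0076  0.0003 -0.0171] [0.002  0.0018 0.0004]
```

carry_out([
  {"tx": 0.001, "ty": 0, "tz": -0.0018, "ax": 0.002, "ay": 0.001, "az": 0, "grip": 1},
  {"tx": 0.002, "ty": 0, "tz": -0.0035, "ax": 0.002, "ay": 0.001, "az": 0, "grip": 1},
  {"tx": 0.003, "ty": 0, "tz": -0.0055, "ax": 0.002, "ay": 0.001, "az": 0, "grip": 1},
  {"tx": 0.004, "ty": 0, "tz": -0.0075, "ax": 0.002, "ay": 0.001, "az": 0, "grip": 1},
  {"tx": 0.005, "ty": 0, "tz": -0.0095, "ax": 0.002, "ay": 0.001, "az": 0, "grip": 1},
  {"tx": 0.005, "ty": 0, "tz": -0.0105, "ax": 0.002, "ay": 0.001, "az": 0, "grip": 1},
  {"tx": 0.005, "ty": 0, "tz": -0.0105, "ax": 0.002, "ay": 0.001, "az": 0, "grip": 1},
  {"tx": 0.005, "ty": 0, "tz": -0.0105, "ax": 0.002, "ay": 0.001, "az": 0, "grip": 1},
])

```text
clock: 11.52
tool_pos: [0.5645, -0.1792, 0.0854]
orientation: [-0.551, -0.213, -0.147, 0.793]
force: [0.2, 0.2, -3.0]
grip_width: 0.0599
```

```bash
python3 - <<'E'
from chk import *
chk('x',False)
pf=np.r_[M-.0133*uf,.006+.058+.016]
for z in(.0,): go(pf+[0,0,z],Rf,False)
E
```

```text
t 11.52 q [-0.334  0.949  0.202  1.6    0.715  1.329 -0.971] p [ 0.5645 -0.1792  0.0854] F [ 0.2  0.2 -3. ] g 0.0599
case x [-1.3e-03  1.0e-04  1.0e+00] z [0.349 0.937 0.   ] cen [ 0.5614 -0.1876  0.0718] bottom 0.0138
down per mm [ 0.5   -0.001 -0.866]
shift [ 0.0034 -0.0001 -0.0071] [-0.0008 -0.0002 -0.0001]
```

carry_out([
  {"tx": 0.0005, "ty": 0, "tz": -0.0009, "ax": 0, "ay": 0, "az": 0, "grip": 1},
  {"tx": 0.001, "ty": 0, "tz": -0.0017, "ax": 0, "ay": 0, "az": 0, "grip": 1},
  {"tx": 0.0015, "ty": 0, "tz": -0.0026, "ax": 0, "ay": 0, "az": 0, "grip": 1},
  {"tx": 0.002, "ty": 0, "tz": -0.0035, "ax": 0, "ay": 0, "az": 0, "grip": 1},
  {"tx": 0.0025, "ty": 0, "tz": -0.0043, "ax": 0, "ay": 0, "az": 0, "grip": 1},
  {"tx": 0.0025, "ty": 0, "tz": -0.0043, "ax": 0, "ay": 0, "az": 0, "grip": 1},
])

```text
clock: 12.02
tool_pos: [0.5644, -0.1792, 0.0801]
orientation: [-0.551, -0.213, -0.147, 0.793]
force: [0.6, 0.4, -2.4]
grip_width: 0.0596
```

carry_out([
  {"tx": 0.0005, "ty": 0, "tz": -0.0009, "ax": 0, "ay": 0, "az": 0, "grip": 1},
  {"tx": 0.0005, "ty": 0, "tz": -0.0009, "ax": 0, "ay": 0, "az": 0, "grip": 1},
  {"tx": 0.0005, "ty": 0, "tz": -0.0009, "ax": 0, "ay": 0, "az": 0, "grip": 1},
])

```text
clock: 12.27
tool_pos: [0.5645, -0.1792, 0.0793]
orientation: [-0.551, -0.213, -0.147, 0.793]
force: [-0.2, 0.3, -2.2]
grip_width: 0.0597
```

```bash
python3 - <<'E'
from chk import *
chk('z7')
E
```

```text
t 12.27 q [-0.334  0.959  0.202  1.598  0.715  1.324 -0.976] p [ 0.5645 -0.1792  0.0793] F [-0.2  0.3 -2.2] g 0.0597
case x [-1.3e-03  1.0e-04  1.0e+00] z [0.349 0.937 0.   ] cen [ 0.5614 -0.1876  0.0658] bottom 0.0078
down per mm [ 0.5   -0.001 -0.866]
```

View pics/z7.png

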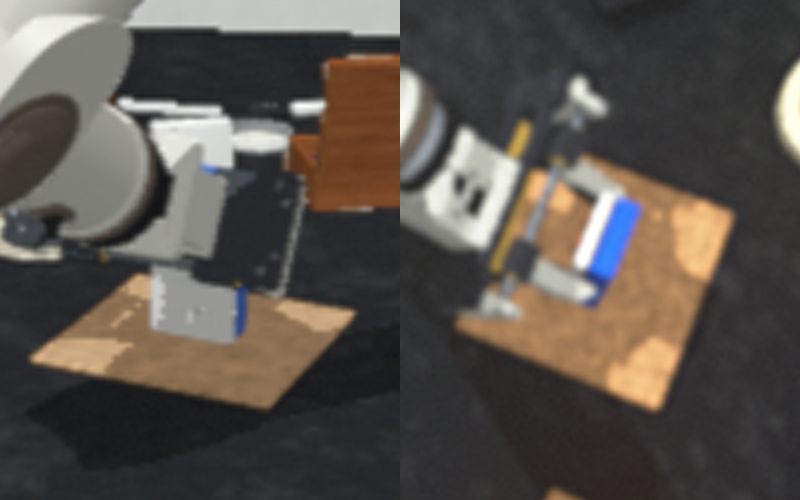

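```bash
python3 - <<'E'
from chk import *
g=s["tool_pos"]-.005*R0.as_matrix()[:,0];y=R0.as_matrix()[:,1]
uz=-np.r_[uf,0];cen=g-np.r_[0,0,.016]-.0133*uz
ims=[]
for n in("side","top"):
    c=cams.capture(n);im=cv2.resize(c["color"],None,fx=6,fy=6,interpolation=2)
    P=[proj(c,cen+a*.058*np.r_[0,0,1]+b*.03*y+e*.015*uz)[0] for a in(1,-1) for b in(1,-1) for e in(1,-1)]
    for i in range(8):
        for j in(1,2,4):
            if not i&j: cv2.line(im,tuple((P[i]*6+3).astype(int)),tuple((P[i|j]*6+3).astype(int)),(0,255,0),1)
    a1=np.r_[uf,0]*.085;a2=np.r_[-uf[1],uf[0],0]*.085
    Q=[proj(c,np.r_[M,.006]+i*a1+j*a2)[0] for i,j in((1,1),(1,-1),(-1,-1),(-1,1))]
    cv2.polylines(im,[(np.array(Q)*6+3).astype(int)],True,(255,255,0),1)
    m=np.mean(P,0)*6;ims.append(im[int(m[1])-250:int(m[1])+350,int(m[0])-200:int(m[0])+200] if n=="side" else im[int(m[1])-300:int(m[1])+300,int(m[0])-200:int(m[0])+200])
cv2.imwrite("pics/z8.png",cv2.hconcat(ims))
E
```

```text
t 12.37 q [-0.334  0.959  0.202  1.598  0.715  1.323 -0.976] p [ 0.5645 -0.1792  0.0794] F [ 0.1 -0.7 -3. ] g 0.0596
```

View pics/z8.png

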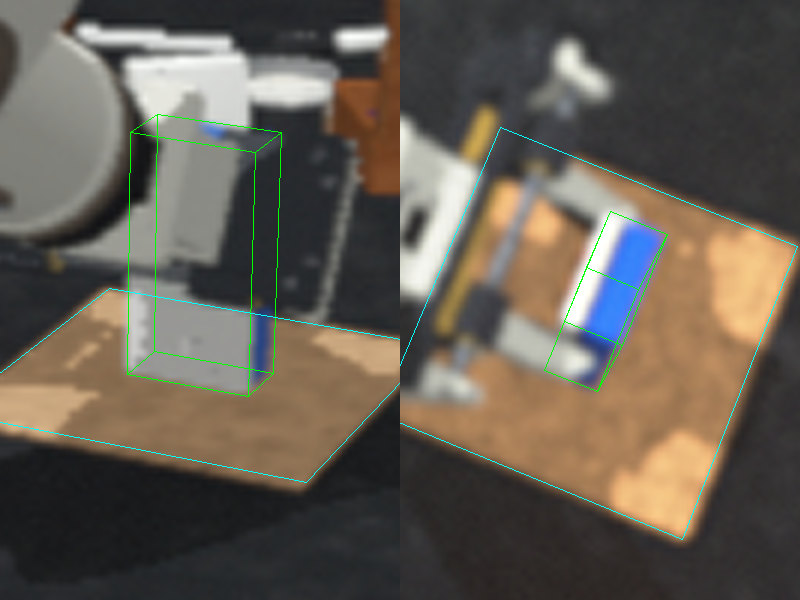

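The predicted outlines of case and mat both lie on the image within about 1 px. About 2 mm of descent is left.

carry_out([
  {"tx": 0.0003, "ty": 0, "tz": -0.0004, "ax": 0, "ay": 0, "az": 0, "grip": 1},
  {"tx": 0.0005, "ty": 0, "tz": -0.0009, "ax": 0, "ay": 0, "az": 0, "grip": 1},
  {"tx": 0.0007, "ty": 0, "tz": -0.0013, "ax": 0, "ay": 0, "az": 0, "grip": 1},
  {"tx": 0.0007, "ty": 0, "tz": -0.0013, "ax": 0, "ay": 0, "az": 0, "grip": 1},
])

```text
clock: 12.8
tool_pos: [0.5645, -0.1791, 0.0778]
orientation: [-0.551, -0.213, -0.147, 0.793]
force: [-0.3, 0.2, -2.2]
grip_width: 0.0599
```

carry_out([
  {"tx": 0.0001, "ty": 0, "tz": -0.0002, "ax": 0, "ay": 0, "az": 0, "grip": 1},
  {"tx": 0.0002, "ty": 0, "tz": -0.0004, "ax": 0, "ay": 0, "az": 0, "grip": 1},
  {"tx": 0.0002, "ty": 0, "tz": -0.0004, "ax": 0, "ay": 0, "az": 0, "grip": 1},
])

```text
clock: 13.05
tool_pos: [0.5645, -0.1792, 0.0774]
orientation: [-0.551, -0.213, -0.147, 0.793]
force: [0.5, -0.7, -1.5]
grip_width: 0.0597
```

carry_out([
  {"tx": 0.0001, "ty": 0, "tz": -0.0002, "ax": 0, "ay": 0, "az": 0, "grip": 1},
  {"tx": 0.0002, "ty": 0, "tz": -0.0004, "ax": 0, "ay": 0, "az": 0, "grip": 1},
  {"tx": 0.0002, "ty": 0, "tz": -0.0004, "ax": 0, "ay": 0, "az": 0, "grip": 1},
])

```text
clock: 13.3
tool_pos: [0.5646, -0.1791, 0.0771]
orientation: [-0.551, -0.213, -0.147, 0.793]
force: [0.3, 0.9, -1.9]
grip_width: 0.0602
```

carry_out([
  {"tx": 0.0001, "ty": 0, "tz": -0.0002, "ax": 0, "ay": 0, "az": 0, "grip": 1},
  {"tx": 0.0002, "ty": 0, "tz": -0.0004, "ax": 0, "ay": 0, "az": 0, "grip": 1},
  {"tx": 0.0002, "ty": 0, "tz": -0.0004, "ax": 0, "ay": 0, "az": 0, "grip": 1},
])

```text
clock: 13.55
tool_pos: [0.5646, -0.1791, 0.0771]
orientation: [-0.551, -0.213, -0.147, 0.793]
force: [-1.8, 1.4, 1.6]
grip_width: 0.0597
```

carry_out([
  {"tx": 0.0001, "ty": 0, "tz": -0.0002, "ax": 0, "ay": 0, "az": 0, "grip": 1},
  {"tx": 0.0001, "ty": 0, "tz": -0.0002, "ax": 0, "ay": 0, "az": 0, "grip": 1},
  {"tx": 0.0001, "ty": 0, "tz": -0.0002, "ax": 0, "ay": 0, "az": 0, "grip": 1},
])

```text
clock: 13.8
tool_pos: [0.5646, -0.1791, 0.077]
orientation: [-0.551, -0.213, -0.147, 0.793]
force: [-1.0, 3.2, 4.9]
grip_width: 0.0597
```

```bash
python3 - <<'E'
from chk import *
chk('z9',False);print(s["torque"])
E
```

```text
t 13.8 q [-0.334  0.963  0.201  1.596  0.715  1.322 -0.979] p [ 0.5646 -0.1791  0.077 ] F [-1.   3.2  4.9] g 0.0597
case x [-0.0014  0.001   1.    ] z [ 0.349  0.937 -0.   ] cen [ 0.5614 -0.1876  0.0636] bottom 0.0056
down per mm [ 0.5   -0.002 -0.866]
[ 0.41066934  0.04239431 -0.49074804]
```

Contact came at the expected height: bottom at 5.6 mm against the mat's 6 mm, with 5 N. Opening the gripper.

carry_out([
  {"tx": 0, "ty": 0, "tz": 0, "ax": 0, "ay": 0, "az": 0, "grip": 0.34},
  {"tx": 0, "ty": 0, "tz": 0, "ax": 0, "ay": 0, "az": 0, "grip": 0.32},
  {"tx": 0, "ty": 0, "tz": 0, "ax": 0, "ay": 0, "az": 0, "grip": 0.28},
  {"tx": 0, "ty": 0, "tz": 0, "ax": 0, "ay": 0, "az": 0, "grip": 0.2},
  {"tx": 0, "ty": 0, "tz": 0, "ax": 0, "ay": 0, "az": 0, "grip": 0.1},
  {"tx": 0, "ty": 0, "tz": 0, "ax": 0, "ay": 0, "az": 0, "grip": 0},
  {"tx": 0, "ty": 0, "tz": 0, "ax": 0, "ay": 0, "az": 0, "grip": 0},
  {"tx": 0, "ty": 0, "tz": 0, "ax": 0, "ay": 0, "az": 0, "grip": 0},
])

```text
clock: 14.47
tool_pos: [0.5646, -0.1791, 0.0762]
orientation: [-0.551, -0.213, -0.147, 0.793]
force: [0.8, -0.5, 0.3]
grip_width: 0.0911
```

```bash
python3 - <<'E'
from chk import *
chk('z10')
E
```

```text
t 14.47 q [-0.334  0.964  0.201  1.596  0.715  1.321 -0.979] p [ 0.5646 -0.1791  0.0762] F [ 0.8 -0.5  0.3] g 0.0911
case x [-0.0014 -0.      1.    ] z [0.349 0.937 0.   ] cen [ 0.5614 -0.1875  0.0627] bottom 0.0047
down per mm [ 0.5   -0.001 -0.866]
```

View pics/z10.png

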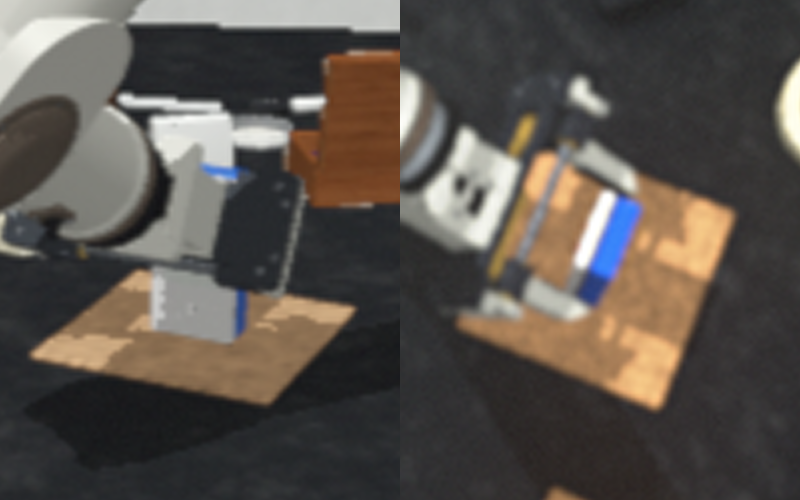

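The case stands free with both fingers clear of it. Backing straight out along the tool axis.

carry_out([
  {"tx": -0.008, "ty": 0, "tz": 0, "ax": 0, "ay": 0, "az": 0, "grip": 0},
  {"tx": -0.018, "ty": 0, "tz": 0, "ax": 0, "ay": 0, "az": 0, "grip": 0},
  {"tx": -0.03, "ty": 0, "tz": 0, "ax": 0, "ay": 0, "az": 0, "grip": 0},
  {"tx": -0.045, "ty": 0, "tz": 0, "ax": 0, "ay": 0, "az": 0, "grip": 0},
  {"tx": -0.06, "ty": 0, "tz": 0, "ax": 0, "ay": 0, "az": 0, "grip": 0},
  {"tx": -0.075, "ty": 0, "tz": 0, "ax": 0, "ay": 0, "az": 0, "grip": 0},
  {"tx": -0.09, "ty": 0, "tz": 0, "ax": 0, "ay": 0, "az": 0, "grip": 0},
  {"tx": -0.09, "ty": 0, "tz": 0, "ax": 0, "ay": 0, "az": 0, "grip": 0},
])

```text
clock: 15.23
tool_pos: [0.5945, -0.1011, 0.1226]
orientation: [-0.553, -0.216, -0.148, 0.791]
force: [-0.0, 0.9, 0.4]
grip_width: 0.0916
```

carry_out([
  {"tx": -0.015, "ty": 0, "tz": 0.026, "ax": 0, "ay": 0, "az": 0, "grip": 0},
  {"tx": -0.03, "ty": 0, "tz": 0.052, "ax": 0, "ay": 0, "az": 0, "grip": 0},
  {"tx": -0.045, "ty": 0, "tz": 0.078, "ax": 0, "ay": 0, "az": 0, "grip": 0},
  {"tx": -0.06, "ty": 0, "tz": 0.104, "ax": 0, "ay": 0, "az": 0, "grip": 0},
  {"tx": -0.075, "ty": 0, "tz": 0.13, "ax": 0, "ay": 0, "az": 0, "grip": 0},
  {"tx": -0.075, "ty": 0, "tz": 0.13, "ax": 0, "ay": 0, "az": 0, "grip": 0},
])

```text
clock: 15.73
tool_pos: [0.5936, -0.1064, 0.278]
orientation: [-0.552, -0.217, -0.145, 0.792]
force: [1.9, -0.3, 0.2]
grip_width: 0.0918
```

```bash
python3 - <<'E'
from way import *
from rig import cams
for n in("side","top"):
    c=cams.capture(n);cv2.imwrite(f"pics/{n}11.png",c["color"])
c=cams.capture("side");cv2.imwrite("pics/z11.png",cv2.resize(c["color"][130:260,220:350],None,fx=4,fy=4))
E
```

```text
t 15.73 q [-0.413  0.731  0.196  1.468  0.687  1.636 -0.794] p [ 0.5936 -0.1064  0.278 ] F [ 1.9 -0.3  0.2] g 0.0918
```

View pics/side11.png

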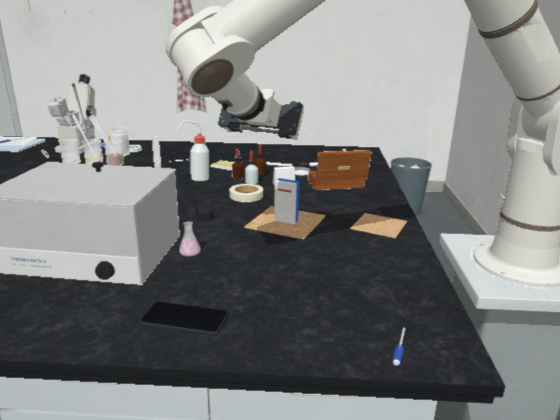

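View pics/top11.png

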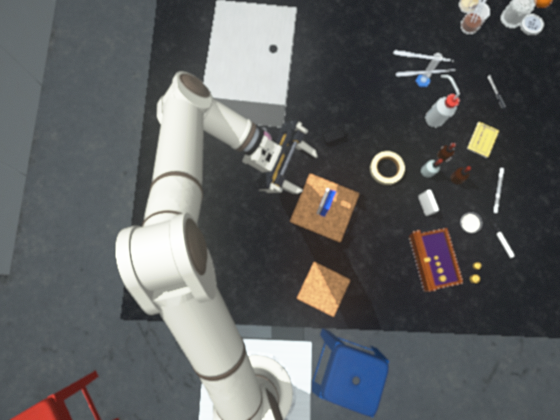

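View pics/z11.png

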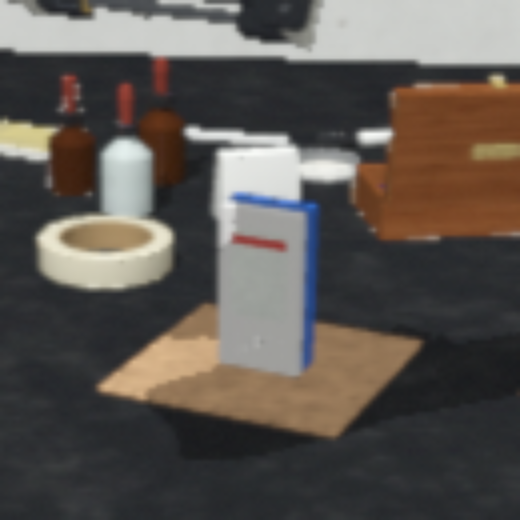

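The case stands upright, lid towards the side camera, at (287,200) in the side view. The tape, flask and phone haven't moved. One last numeric check, then hand in.

```bash
python3 - <<'E'
from way import *
from rig import cams
c=cams.capture("side");k=np.array([[220,367],[300,376],[313,370]])/4+[220,130]-.4
w=cast(c,k,.006);print("base corners",w.round(3)[:,:2].tolist(),"edges",np.linalg.norm(w[1]-w[0]).round(3),np.linalg.norm(w[2]-w[1]).round(3))
print("centre from front edge",((w[0]+w[1])/2+.015*np.r_[uf,0]).round(3),"mat",M)
c=cams.capture("top");im=c["color"].astype(int);m=(im[...,0]>90)&(im[...,0]-im[...,2]>50)
b=blob(m,(327,203));t=np.argwhere(b).mean(0)[::-1];print("blue top strip",t,cast(c,t,.122).round(3), "pred top face",proj(c,np.r_[M,.122]))
print(arm.get_state()["joint_vel"].round(3))
from rig import ticket
print(ticket.hand_in())
E
```

```text
t 15.88 q [-0.413  0.738  0.193  1.474  0.685  1.632 -0.796] p [ 0.5913 -0.1059  0.2714] F [ 0.  0. -0.] g 0.0918
base corners [[0.593, -0.176], [0.538, -0.165], [0.53, -0.176]] edges 0.056 0.014
centre from front edge [ 0.56  -0.185  0.006] mat [ 0.5615 -0.187 ]
blue top strip [327.71232877 201.84931507] [[ 0.55  -0.187  0.122]] pred top face [[327.93387898 198.07619964]]
[0.001 0.014 0.    0.001 0.002 0.002 0.002]
the job is handed in; nothing more can be done
None
```

The case is standing on its small end face in the middle of the larger cork mat. I handed the job in at about 16 s, with the gripper open and well clear of it. I gripped it across its width, lifted it, turned it 90° about the jaw axis over the mat, and lowered it in sub-millimetre steps to about 5 N of contact before letting go.

- **Position and stance:** From the side view, the base centre is about (0.560, -0.185), against a mat centre of (0.5615, -0.187). The case looked upright, and its axis was within about 0.1° of vertical at release.
- **Bystanders:** The tape, flask and phone look unmoved in the last side view. In the last top view the arm hides the phone and flask.
- **Checks that disagreed:**
  - The blue strip on the case's top, seen from above, came out about 11 mm nearer the robot than the mat centre in x. That strip is only the blue part of the top face, and its colour mask is coarse, so I trusted the side-view figure.
  - The short base edge seen from the side measured 14 mm instead of 30 mm. That edge is nearly end-on to the side camera, so the reading is poor.
- **On the way:** The last joint reached its range limit once while the gripper was empty, so I switched to the half-turned grasp.

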